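# Fetch the block plane from behind the tins

## Robot

A 6-joint arm with a two-finger parallel gripper is mounted at the origin on the work surface. World frame = base frame: x ahead of the robot, y to its left, z up, the work surface at z = 0. Lengths are in m, angles in degrees, forces in N, time in s.
With the tool pointing down it reaches from about 0.275 to 0.85 m from the base axis. Payload 5.2 kg.
Tool frame: the origin (TCP) lies between the finger pads; the fingertips stand 14 mm ahead of it and the grasp point (between the pads) lies 5 mm behind it (r.tcp_to_tips is the distance from the TCP to the fingertips, in m); x points along the fingers, y is the direction in which the jaws open and shut, and the axes are right-handed (so a half turn about x gives the same grasp; the last joint's range is limited). The gripper opens to 85 mm and grips with 20 to 120 N. Pads are 22 mm wide; open, the fingers measure 114 mm over their backs; the gripper's body (76 mm by 85 mm) begins 54 mm behind the grasp point. The pads swing forward as they close: fully open they stand 13 mm farther back than shut.
Start: joints at [-86.219, 14.817, 87.949, -0, 77.235, -11.62], TCP at [0.146, -0.53, 0.245] pointing down, gripper open.
Joint ranges: [-179.93, 179.93], [-52.35, 119.4], [10.71, 147.94], [-69.91, 249.91], [12.55, 155.21], [-178.61, 178.61]. Speed limits (degrees/s): [147.25, 147.25, 180, 180, 180, 180].

## Interface

Orientations are given as [roll, pitch, yaw] about the fixed x, y, z axes, in that order (R = Rz(yaw) Ry(pitch) Rx(roll)).
In Python, from rig import r, optics gives the robot as it stands. The module is installed in compiled form; this text tells all that it offers.
- The arm moves only by the shell command python3 -m jog 'ROWS'. ROWS is JSON, a list of rows, each a list of 7 numbers: the shift along the world's x, y, z in mm, then the turn, a rotation vector about the world's x, y, z in rad, then the finger opening in mm, from 0 to 85.4. A call has 1 to 12 rows; each row is the pose to reach, as a shift and turn from the pose measured when the call began; what a row does not reach only later rows make up. A row lasts 1/10 s, in which the tool goes at most 50 mm and 8.59 degrees, less where a joint would pass 70% of its speed; a pose out of reach is approached as far as the arm can. A call with a gripper value outside its range is refused whole. The fingers move at their own pace and stop on an object; the grip force is fixed at half the most. Time passes only in rows, so rows that repeat a pose let the fingers close. It gives the time, the measured TCP pose, the force and the opening at its end, in the units of the state.
- r.sense(): the state, without advancing time (a new reading comes with each control period).
- optics.grab_frame(name): name is "scene" or "top" or "wrist"; returns a dict with "pixels" (384x512x3 uint8, red, green, blue), "z_map" (384x512 float32, m along the optical axis (not along the pixel's ray), 0 where there is no reading), "camera_matrix" (3x3 intrinsics, pixels), "T" (4x4, takes a point from camera to world coordinates); the wrist camera has in their place "T_tool_cam" (4x4, takes a point from camera to tool coordinates, whose origin is the TCP and whose axes are the tool frame's). Camera axes: x right, y down, z forward; pixel columns grow to the right and rows downward; lengths in m; the calibration is good to about 2 mm. The wrist camera is an equidistant fisheye: a pixel r from the principal point sees the ray r / f radians off the axis. A picture is of the moment at which its call begins: read the wrist's pose just before it.
- r.job_done(): hands the job in, once; it reports no verdict.
Trained networks look in the newest picture that a camera, given by its name, has taken for a name from the list of things; names that differ only in an ending like _2 or _b are one class to them, and where a whole thing is asked for, a point or a joint stands for the part that bears it (a point fixed in the world has none). Each returns a list of dicts, best first, with "score" (0 to 1); they miss things now and then, are a little off and sometimes report something else, mostly with a low value. They report only what shows in the picture. A call takes as long as a camera call. They do not tell look-alikes from the thing itself.
- optics.cut_out(camera, label): "pixels" (384x512 bool, what is visible of it) and "centre" ([column, row] in pixels, amid what is visible of it).
The state is a dict: "time": time; "qpos": joint angles; "qvel": joint speeds; "tau": joint torques, N m; "eef_pos": TCP position; "tcp_rot": TCP orientation; "ft_force": force on the tool from outside, world axes, zero at the start; "torque": the same for the moment, N m; "grip_width": finger opening in m.
Only numpy, scipy, OpenCV 4.12 (cv2) and the standard library are available. Lean on these libraries where they do the work, as an engineer would, in place of code of your own. Each camera call takes 0.05 s, during which the arm holds its last target.

## Task

Get the block plane out from behind the can, the tin and the glue bottle: first stand those three on the rubber mat, then lay the plane flat inside the steel tray, sole down. Only when it lies there, put the three back upright in the plywood box, each exactly where it stood at the start (within about a centimetre). Do not tip anything over, and leave the hammer, the tape measure and the screwdriver alone.

Things in the scene. Friction and masses are not known exactly. Their poses are not given: they have to be found in the camera images.
- can_mid (a point): Round bare-metal can with a white paper band and flat lid, 56 mm diameter, 110 mm tall, about 0.35 kg, standing upright in the plywood box. Point at its centre, half-way up (55 mm above its foot); z along its axis.
- tin_mid (a point): Square grey metal tin with a small round black screw cap: body 46 x 46 mm, 100 mm tall, cap 26 mm diameter, 15 mm tall on top (115 mm overall), about 0.4 kg, upright in the plywood box, roughly square to it. Point on its axis, 57.5 mm above its foot; x and y square to its sides, z up. Its yaw on return is free.
- glue_mid (a point): Slender white plastic glue bottle with a black pointed nozzle: 44 mm diameter body with straight sides up to 88 mm, nozzle tip at 120 mm, about 0.2 kg, standing upright in the plywood box. Point on its axis, 60 mm above its foot; z along its axis.
- plane_mid (a point): Dark steel block plane with brass cap and front knob, 150 mm long (its x, knob at +), 46 wide (y), 44 high (z up), about 0.6 kg, lying sole down behind the three, length along the row, some 30 mm from the box's back wall. Flat parallel sides, 36 mm high over the middle 80 mm: grip across the width. Point at mid length and width, 22 mm above the sole. Knob direction in the tray is free.
- bay: Low plywood box (fixed), 170 (x) x 250 mm (y) outside; floor 6 mm; 8 mm walls 42 mm high at both sides and the back (+x), front open. Origin under its centre, at bench height. The three stand in a row along y in any order, 72 mm apart, about 40 mm before (-x) the origin, 5 to 18 mm in front of the plane; grip them front and back (box x), about 70 mm above their feet, so that fingertips clear the plane.
- mat: Black rubber mat (fixed, flat), 250 (x) x 130 mm (y), 3 mm thick: the place to park the three. Origin at the centre of its underside, at bench height. Three stand well in a row along its x, 80 mm apart.
- tray: Shallow open steel tray (fixed), outside 192 (x) x 118 mm (y), inside 184 x 110 mm; walls 4 mm thick, 12 mm high above the bench; floor 4 mm thick. Origin at the centre of its underside, at bench height. The plane fits in it only lengthwise, along the tray's x.
- hammer: Bystander: hammer lying on the bench beyond the work, about 260 mm long, along its x; leave it alone.
- tape: Bystander: grey tape measure, 50 x 66 x 40 mm, on the bench beyond the work; origin at the centre of its underside; leave it alone.
- screwdriver: Bystander: screwdriver lying on the bench beyond the work, about 200 mm long, along its x; leave it alone.
Things that resemble listed ones, but are neither listed nor needed, are in the scene too. What is shaped like the part that bears tin_mid but purple or red is not meant.

How it is judged:
By the outcome, as a careful person would: the job done as asked, in the order asked, and still so for the second after the job is handed in, with the robot touching nothing.
It also fails if it takes over 152 s, if anything falls off the work surface, if the arm or the gripper's body presses on something with over 40 N, if the wrist force passes 120 N, or if a joint passes its speed limit or range.

## Working session

There is one attempt and no reset: what is moved stays moved. The work goes in short steps, Python scripts to look and compute and a shell command to move; the robot and the scene stay as the last step left them, time stands still between calls to the robot, and variables do not carry over. Pictures are saved under pics/ and viewed, and the job is handed in when it is done.

```bash
mkdir -p pics; ls
python3 - <<'E'
from rig import r, optics
import cv2,numpy as np
print(r.sense())
for n in ["scene","top","wrist"]:
    f=optics.grab_frame(n); cv2.imwrite(f"pics/{n}0.png",cv2.resize(f["pixels"][:,:,::-1],(800,600)))
    print(n,f["camera_matrix"].tolist(),np.round(f.get("T",f.get("T_tool_cam")),4).tolist())
E
```

```text
pics
{'time': 0.0, 'qpos': array([-8.62175653e+01,  1.48590346e+01,  8.80119060e+01, -1.24851488e-03,
        7.72359438e+01, -1.16185388e+01]), 'qvel': array([ 0.10569956,  0.0446727 , -0.02580124,  0.12383092, -0.06027182,
       -0.03071883]), 'tau': array([ 2.97242996e-04, -4.46032584e+01, -2.90579474e+01, -2.52309310e-04,
        1.13096993e-02,  1.87115006e-06]), 'eef_pos': array([ 0.14605521, -0.52971581,  0.244471  ]), 'tcp_rot': array([-100.96611155,   89.89310865,   94.4351389 ]), 'ft_force': array([0.21611422, 0.3177293 , 0.27995848]), 'torque': array([ 0.03408602,  0.00426858, -0.03531299]), 'grip_width': 0.0852292005829229}
scene [[387.9434861202736, 0.0, 259.1303243747733], [0.0, 387.9434861202736, 195.83584203289175], [0.0, 0.0, 1.0]] [[0.0721, 0.5626, -0.8236, 1.3735], [0.9971, -0.0215, 0.0725, -0.1104], [0.0231, -0.8265, -0.5625, 0.6323], [0.0, 0.0, 0.0, 1.0]]
top [[446.8119181005282, 0.0, 259.07814205935307], [0.0, 446.8119181005282, 189.8533267023696], [0.0, 0.0, 1.0]] [[0.0203, -0.9902, 0.1382, 0.3912], [-0.9996, -0.0225, -0.0149, -0.0136], [0.0179, -0.1379, -0.9903, 1.1794], [0.0, 0.0, 0.0, 1.0]]
wrist [[297.3186396354542, 0.0, 261.59390608572437], [0.0, 297.3186396354542, 195.94250197116116], [0.0, 0.0, 1.0]] [[-0.0007, -0.2746, 0.9616, -0.1295], [1.0, 0.0008, 0.0009, 0.0005], [-0.001, 0.9616, 0.2746, -0.0696], [0.0, 0.0, 0.0, 1.0]]
```

View pics/scene0.png

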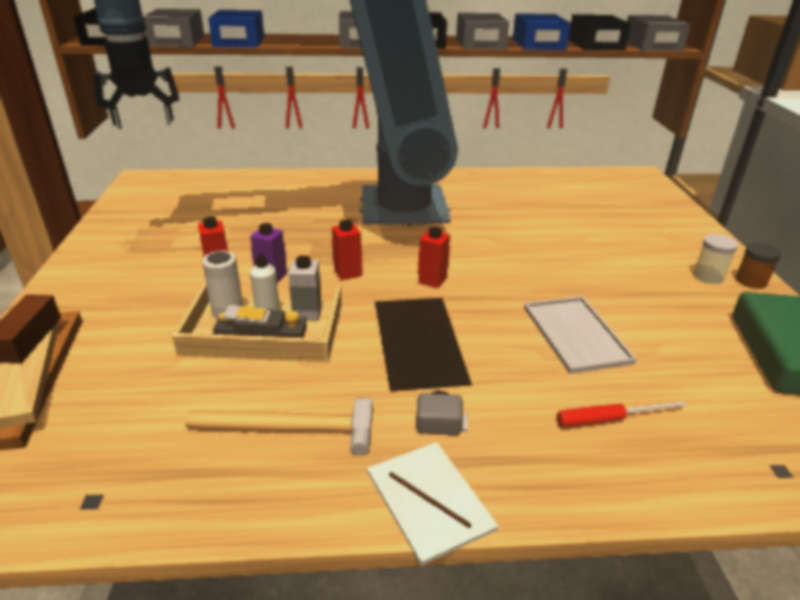

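View pics/top0.png

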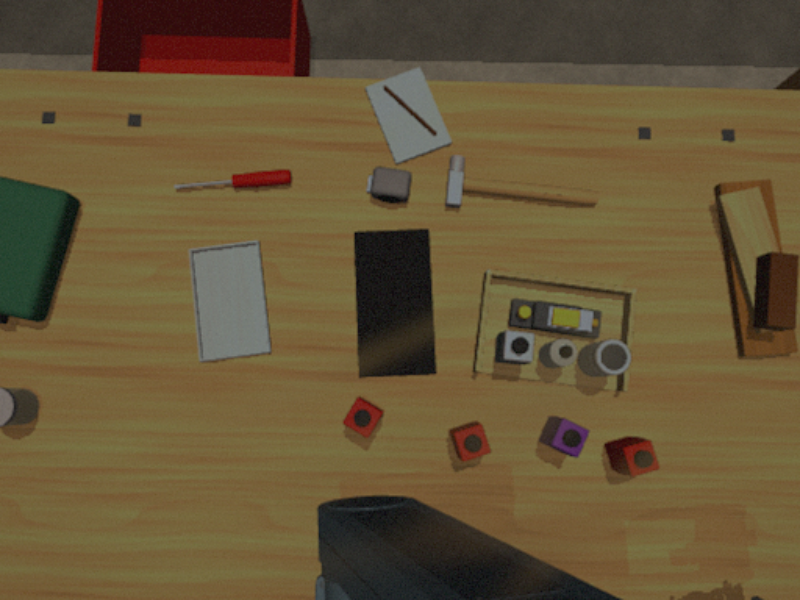

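View pics/wrist0.png

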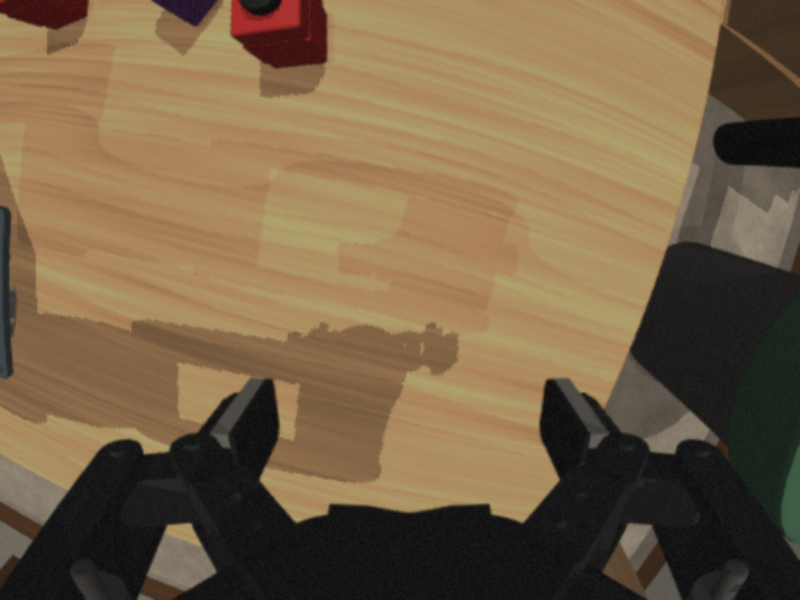

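The scene view shows the grey tin, white glue bottle and can in the box. The top view (800x600) has the tin at about (517,347), glue (563,352), can (610,357) and plane (555,318). The mat is at (395,303) and the tray at (231,300). The candidates for the tin are the grey one at (517,347), red at (363,417), (470,441) and (632,456), and purple at (566,437). Only the grey one is in the box and fits. Next I'll measure and confirm with a crop.

```bash
cat > h.py <<'E'
from rig import r, optics
import cv2,numpy as np
from scipy.spatial.transform import Rotation as Ro
def cloud(f):
    K=f["camera_matrix"];z=f["z_map"];v,u=np.mgrid[0:384,0:512]
    p=np.stack([(u-K[0,2])/K[0,0]*z,(v-K[1,2])/K[1,1]*z,z],-1)
    return p@f["T"][:3,:3].T+f["T"][:3,3]
def proj(f,P):
    P=np.atleast_2d(P);c=(P-f["T"][:3,3])@f["T"][:3,:3];K=f["camera_matrix"]
    return np.c_[c[:,0]/c[:,2]*K[0,0]+K[0,2],c[:,1]/c[:,2]*K[1,1]+K[1,2]]
E
python3 - <<'E'
from h import *
for cam in ["top","scene"]:
    f=optics.grab_frame(cam);W=cloud(f);ok=f["z_map"]>0
    if cam=="top":
        cv2.imwrite("pics/crop_top.png",cv2.resize(f["pixels"][160:260,290:420,::-1],(780,600),interpolation=cv2.INTER_CUBIC))
    else: cv2.imwrite("pics/crop_scene.png",cv2.resize(f["pixels"][130:240,105:235,::-1],(780,600),interpolation=cv2.INTER_CUBIC))
    for l in ["can_mid","tin_mid","glue_mid","plane_mid","bay","mat","tray","hammer","tape"]:
        for d in optics.cut_out(cam,l)[:3]:
            m=d["pixels"]&ok;P=W[m]
            if len(P)<10: print(l,"few");continue
            top=P[P[:,2]>np.percentile(P[:,2],98)-.012]
            rc=cv2.minAreaRect((P[:,:2]*1000).astype(np.float32)); rt=cv2.minAreaRect((top[:,:2]*1000).astype(np.float32))
            R=lambda q:[np.round(q[0],1).tolist(),np.round(q[1],1).tolist(),round(q[2],1)]
            print(cam,l,round(d["score"],2),np.round(d["centre"]),m.sum(),"z",np.round(np.percentile(P[:,2],[2,50,98]),3),"all",R(rc),"top",R(rt),np.round(np.median(top,0),3))
E
```

```text
top can_mid 0.82 [387. 227.] 664 z [0.016 0.115 0.121] all [[454.8, -349.0], [55.4, 54.0], 88.8] top [[455.1, -349.0], [52.6, 55.5], 0.8] [ 0.455 -0.349  0.117]
top tin_mid 0.97 [404. 290.] 631 z [0.017 0.098 0.118] all [[303.7, -393.2], [46.4, 46.5], 16.3] top [[303.4, -394.1], [24.2, 26.5], 8.2] [ 0.304 -0.393  0.115]
top tin_mid 0.82 [360. 280.] 515 z [0.013 0.1   0.118] all [[332.3, -285.4], [45.6, 45.8], 65.7] top [[332.2, -286.5], [25.3, 24.8], 39.6] [ 0.332 -0.285  0.115]
top tin_mid 0.78 [331. 223.] 490 z [0.016 0.106 0.123] all [[474.4, -207.3], [46.4, 55.4], 85.3] top [[473.6, -206.3], [45.0, 24.6], 14.3] [ 0.47  -0.206  0.121]
top glue_mid 0.87 [354. 228.] 376 z [0.011 0.097 0.125] all [[470.7, -286.1], [41.7, 65.5], 42.8] top [[461.8, -278.1], [17.0, 16.6], 88.8] [ 0.462 -0.277  0.119]
top glue_mid 0.27 [327. 123.] 1049 z [0.01  0.024 0.03 ] all [[746.1, -233.0], [264.5, 86.4], 84.4] top [[746.3, -230.4], [259.2, 86.4], 84.4] [ 0.743 -0.2    0.024]
top plane_mid 0.68 [357. 202.] 1141 z [0.006 0.042 0.054] all [[524.6, -287.3], [159.4, 55.8], 84.3] top [[523.1, -282.1], [1
[... 2432 characters left out ...]
280.0], [251.7, 168.3], 84.1] [ 0.581 -0.29   0.04 ]
scene mat 0.68 [269. 220.] 2882 z [-0.     0.003  0.005] all [[545.9, -12.5], [266.1, 132.7], 3.8] top [[545.9, -12.5], [266.1, 132.7], 3.8] [ 0.57  -0.013  0.003]
scene tray 0.7 [370. 213.] 2022 z [0.001 0.004 0.013] all [[545.8, 265.4], [196.9, 121.2], 9.6] top [[545.8, 265.4], [196.9, 121.2], 9.6] [0.553 0.267 0.004]
scene hammer 0.88 [190. 270.] 1632 z [0.006 0.022 0.027] all [[751.9, -228.0], [257.2, 89.1], 85.3] top [[751.9, -228.0], [257.2, 89.0], 85.4] [ 0.753 -0.197  0.023]
scene tape 0.79 [280. 264.] 862 z [-0.001  0.036  0.041] all [[727.0, 5.6], [74.8, 101.9], 81.8] top [[749.1, -1.4], [65.1, 54.2], 84.3] [ 0.756 -0.003  0.039]
```

View pics/crop_top.png

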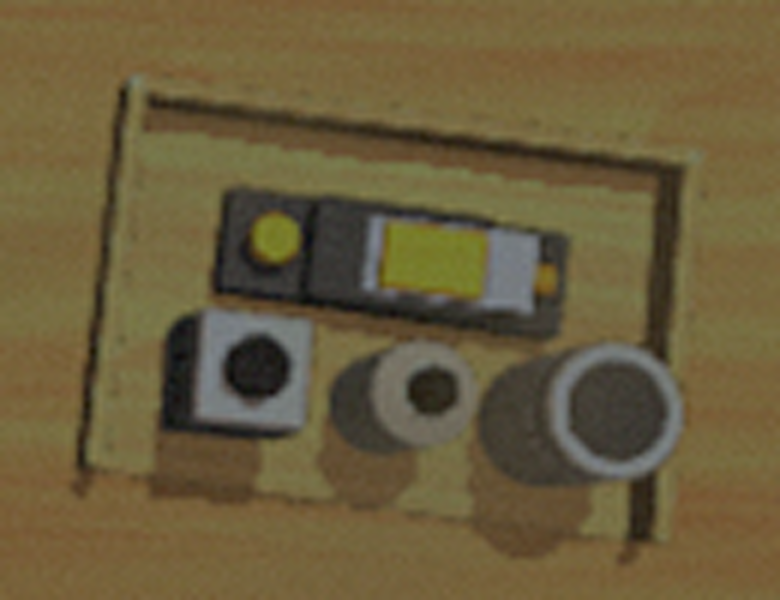

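View pics/crop_scene.png

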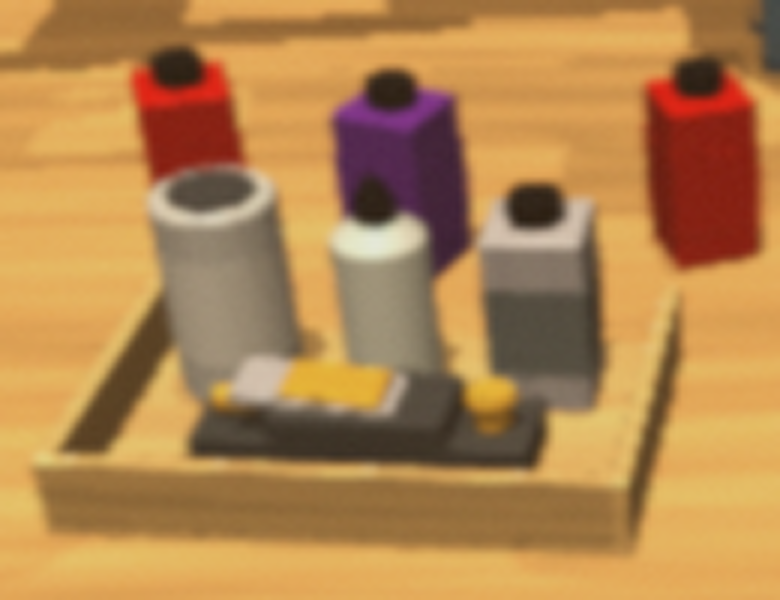

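Run:
```python
from h import *
f=optics.grab_frame("top");W=cloud(f)
# tops: cluster of points with z>.07 near box
for nm,c,rad,zr in [("tin body",(.472,-.206),.045,(.085,.112)),("tin cap",(.472,-.206),.045,(.114,.13)),("glue sh",(.464,-.278),.035,(.08,.105)),("glue tip",(.464,-.278),.03,(.112,.13)),("can",(.455,-.349),.04,(.1,.13)),("plane",(.523,-.285),.09,(.03,.056))]:
    P=W[(f["z_map"]>0)&(np.hypot(W[...,0]-c[0],W[...,1]-c[1])<rad)&(W[...,2]>zr[0])&(W[...,2]<zr[1])]
    rc=cv2.minAreaRect((P[:,:2]*1000).astype(np.float32));print(nm,len(P),np.round(rc[0],1),np.round(rc[1],1),round(rc[2],1),np.round(P.mean(0),4),np.round(P.min(0),3),np.round(P.max(0),3))
s=r.sense();print(Ro.from_euler('xyz',s["tcp_rot"],degrees=True).as_matrix().round(3))
```

```text
tin body 296 [ 470.1 -207.2] [46.4 46.4] 85.2 [ 0.4688 -0.2049  0.1048] [ 0.446 -0.232  0.085] [ 0.494 -0.183  0.112]
tin cap 95 [ 469.9 -207.5] [23.1 25.5] 27.6 [ 0.4698 -0.207   0.1213] [ 0.459 -0.22   0.116] [ 0.483 -0.194  0.127]
glue sh 197 [ 463.2 -278.3] [42.  42.2] 88.2 [ 0.4617 -0.2752  0.097 ] [ 0.442 -0.299  0.08 ] [ 0.484 -0.257  0.105]
glue tip 51 [ 461.8 -278.4] [16.6 17. ] 0.8 [ 0.4617 -0.2772  0.1203] [ 0.453 -0.287  0.113] [ 0.47 -0.27  0.13]
can 447 [ 455.4 -349.5] [54.2 53.3] 87.4 [ 0.4553 -0.3478  0.1162] [ 0.429 -0.377  0.101] [ 0.482 -0.322  0.123]
plane 1092 [ 514.7 -281.3] [149.1 147.1] 83.8 [ 0.5289 -0.2855  0.0435] [ 0.442 -0.359  0.03 ] [ 0.594 -0.208  0.056]
[[ 0.     0.266 -0.964]
 [-0.    -0.964 -0.266]
 [-1.     0.    -0.   ]]
```

The crops confirm it: the grey tin at crop (255,365), the slender glue bottle (425,395) and the can (615,410) stand in a row in front of the plane. The red and purple tins are outside the box. Box yaw is about -6°. I'll move above the tin.

```bash
python3 -m jog '[[40,40,0,0,0,0.15,85],[80,80,0,0,0,0.3,85],[120,120,0,0,0,0.45,85],[160,160,0,0,0,0.6,85],[200,200,0,0,0,0.75,85],[240,240,0,0,0,0.9,85],[280,280,0,0,0,1.05,85],[310,310,-30,0,0,1.197,85],[324,322.5,-60,0,0,1.197,85],[324,322.5,-60,0,0,1.197,85],[324,322.5,-60,0,0,1.197,85]]'
python3 - <<'E'
from h import *
s=r.sense();print(Ro.from_euler('xyz',s["tcp_rot"],degrees=True).as_matrix().round(3),s["qpos"].round(1))
f=optics.grab_frame("wrist");cv2.imwrite("pics/w1.png",cv2.resize(f["pixels"][:,:,::-1],(800,600)))
E
```

```text
time: 2.3
eef_pos: [0.4703, -0.2048, 0.183]
tcp_rot: [-128.0, 89.7, 136.2]
ft_force: [-1.7, -0.1, -0.4]
grip_width: 0.0852
[[-0.003  0.995 -0.101]
 [ 0.003 -0.101 -0.995]
 [-1.    -0.004 -0.003]] [-36.   14.2  98.    0.   68.1 -30.2]
```

View pics/w1.png

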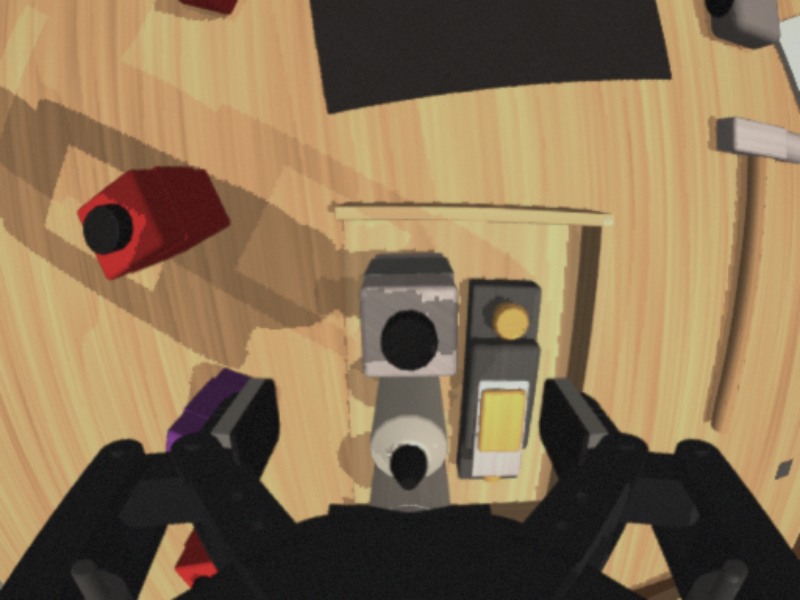

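The wrist view has the tin centred between the jaws (410,340), with the plane at its right and clear of the finger path. I'll descend, grip and lift.

```bash
python3 -m jog '[[0,-2.5,-30,0,0,0,85],[0,-2.5,-60,0,0,0,85],[0,-2.5,-90,0,0,0,85],[0,-2.5,-108,0,0,0,85],[0,-2.5,-108,0,0,0,85],[0,-2.5,-108,0,0,0,40],[0,-2.5,-108,0,0,0,30],[0,-2.5,-108,0,0,0,30],[0,-2.5,-108,0,0,0,30],[0,-2.5,-108,0,0,0,30],[0,-2.5,-108,0,0,0,30],[0,-2.5,-108,0,0,0,30]]'; python3 -m jog '[[0,0,20,0,0,0,30],[0,0,50,0,0,0,30],[0,0,80,0,0,0,30],[0,0,110,0,0,0,30],[0,0,130,0,0,0,30],[0,0,130,0,0,0,30]]'
```

```text
time: 3.55
eef_pos: [0.4707, -0.2099, 0.0781]
tcp_rot: [1.3, 89.9, -94.5]
ft_force: [-1.5, -1.1, 7.0]
grip_width: 0.0456
time: 4.15
eef_pos: [0.4722, -0.2108, 0.2114]
tcp_rot: [52.3, 89.6, -43.5]
ft_force: [0.6, -0.4, -3.6]
grip_width: 0.0456
```

```bash
python3 -m jog '[[15,20,0,0,0,-0.14,30],[35,45,0,0,0,-0.28,30],[55,70,0,0,0,-0.42,30],[75,95,0,0,0,-0.56,30],[95,120,0,0,0,-0.7,30],[115,145,0,0,0,-0.84,30],[130,170,0,0,0,-0.98,30],[145,190,0,0,0,-1.12,30],[156,202,-20,0,0,-1.26,30],[156,202,-50,0,0,-1.405,30],[156,202,-80,0,0,-1.405,30],[156,202,-80,0,0,-1.405,30]]'
python3 - <<'E'
from h import *
for i in range(3):
    f=optics.grab_frame("top")
    s=r.sense();print(s["eef_pos"].round(4),Ro.from_euler('xyz',s["tcp_rot"],degrees=True).as_matrix().round(3)[:,1],s["grip_width"])
E
```

```text
time: 5.35
eef_pos: [0.6237, -0.0077, 0.1247]
tcp_rot: [8.8, 89.0, -167.4]
ft_force: [-1.1, 1.0, -4.1]
grip_width: 0.0455
[ 0.6255 -0.0082  0.1277] [ 0.065 -0.998  0.004] 0.045642605428347915
[ 0.6272 -0.0087  0.1301] [ 0.065 -0.998  0.005] 0.04528229308515784
[ 0.6284 -0.009   0.1318] [ 0.065 -0.998  0.006] 0.04558619631068764
```

```bash
python3 -m jog '[[0,0,-20,0,0,0,30],[0,0,-40,0,0,0,30],[0,0,-50,0,0,0,30],[0,0,-54,0,0,0,30],[0,0,-55,0,0,0,30],[0,0,-56,0,0,0,30],[0,0,-56,0,0,0,30],[0,0,-56,0,0,0,30]]'
```

```text
time: 6.3
eef_pos: [0.6289, -0.009, 0.0765]
tcp_rot: [63.2, 89.6, -113.1]
ft_force: [0.4, 0.3, -4.0]
grip_width: 0.0455
```

```bash
python3 -m jog '[[0,0,-2,0,0,0,30],[0,0,-2,0,0,0,30],[0,0,-2,0,0,0,50],[0,0,-2,0,0,0,70],[0,0,-2,0,0,0,85],[0,0,-2,0,0,0,85],[0,0,20,0,0,0,85],[0,0,55,0,0,0,85],[0,0,90,0,0,0,85],[0,0,120,0,0,0,85],[0,0,140,0,0,0,85],[0,0,140,0,0,0,85]]'
python3 - <<'E'
from h import *
f=optics.grab_frame("scene");cv2.imwrite("pics/s2.png",cv2.resize(f["pixels"][:,:,::-1],(800,600)))
f=optics.grab_frame("wrist");cv2.imwrite("pics/w2.png",cv2.resize(f["pixels"][:,:,::-1],(400,300)))
s=r.sense();print(s["eef_pos"].round(4),s["ft_force"],s["tcp_rot"],s["time"])
E
```

```text
time: 7.5
eef_pos: [0.6308, -0.0094, 0.2205]
tcp_rot: [116.6, 89.5, -59.7]
ft_force: [0.5, 0.5, 1.4]
grip_width: 0.085
[ 0.6288 -0.009   0.2165] [ 0.0932017   0.34833118 -0.05025416] [  66.98173586   89.60954558 -109.31450778] 7.6
```

View pics/s2.png

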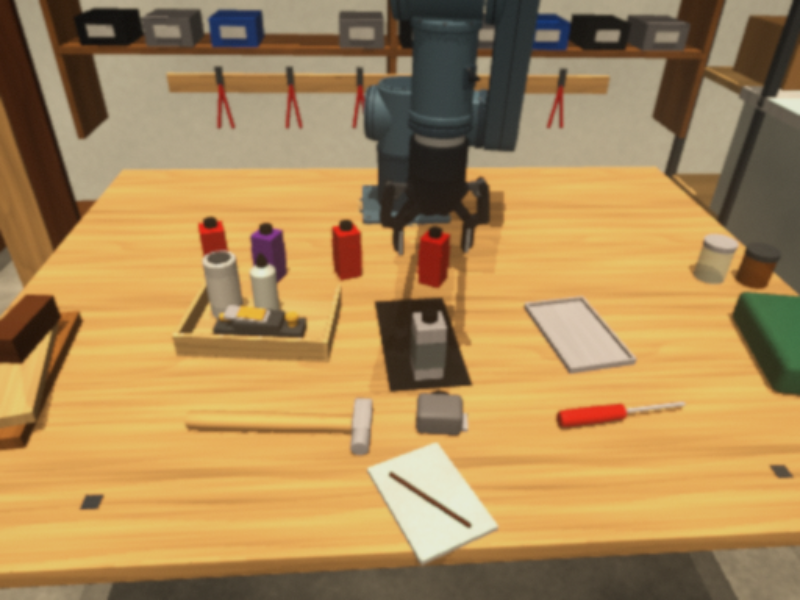

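The tin stands upright on the mat (429,345). Next is the glue bottle.

```bash
python3 -m jog '[[-15,-25,0,0,0,0.14,85],[-35,-55,0,0,0,0.28,85],[-55,-88,0,0,0,0.42,85],[-75,-120,0,0,0,0.56,85],[-95,-153,0,0,0,0.7,85],[-115,-187,0,0,0,0.84,85],[-135,-220,0,0,0,0.98,85],[-155,-250,0,0,0,1.12,85],[-166,-269,-10,0,0,1.26,85],[-166,-269,-30,0,0,1.405,85],[-166,-269,-30,0,0,1.405,85],[-166,-269,-30,0,0,1.405,85]]'
python3 - <<'E'
from h import *
f=optics.grab_frame("top")
f=optics.grab_frame("wrist");cv2.imwrite("pics/w3.png",cv2.resize(f["pixels"][:,:,::-1],(600,450)))
s=r.sense();print(s["eef_pos"].round(4),Ro.from_euler('xyz',s["tcp_rot"],degrees=True).as_matrix().round(3)[:,1],s["grip_width"])
E
```

```text
time: 8.8
eef_pos: [0.4621, -0.2772, 0.1851]
tcp_rot: [82.7, 89.8, -13.3]
ft_force: [0.5, 0.4, 0.6]
grip_width: 0.0852
[ 0.4632 -0.2776  0.1866] [ 0.995 -0.103  0.006] 0.08505255401077126
```

View pics/w3.png

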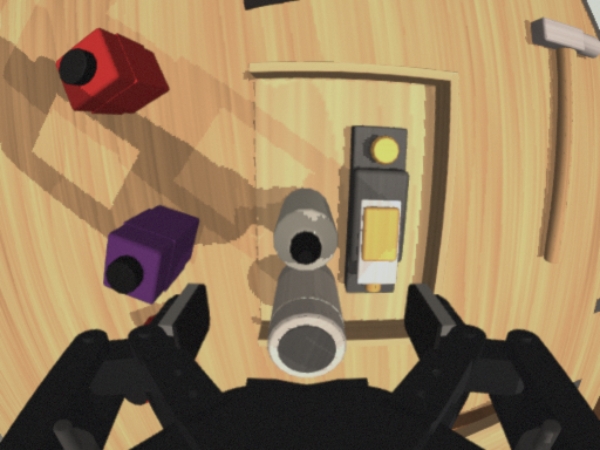

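The glue bottle (306,240) is centred between the jaws.

```bash
python3 -m jog '[[-1,-1,-30,0,0,0,85],[-1,-1,-60,0,0,0,85],[-1,-1,-90,0,0,0,85],[-1,-1,-110,0,0,0,85],[-1,-1,-111,0,0,0,85],[-1,-1,-111,0,0,0,50],[-1,-1,-111,0,0,0,28],[-1,-1,-111,0,0,0,28],[-1,-1,-111,0,0,0,28],[-1,-1,-111,0,0,0,28],[-1,-1,-111,0,0,0,28],[-1,-1,-111,0,0,0,28]]'; python3 -m jog '[[0,0,20,0,0,0,28],[0,0,50,0,0,0,28],[0,0,80,0,0,0,28],[0,0,110,0,0,0,28],[0,0,130,0,0,0,28],[0,0,130,0,0,0,28],[0,0,130,0,0,0,28]]'
```

```text
time: 10.1
eef_pos: [0.4629, -0.2793, 0.0774]
tcp_rot: [62.9, 89.4, -33.0]
ft_force: [-1.8, 1.0, 6.6]
grip_width: 0.0424
time: 10.8
eef_pos: [0.4628, -0.2792, 0.2073]
tcp_rot: [62.4, 89.4, -33.6]
ft_force: [0.0, 0.8, -3.5]
grip_width: 0.0424
```

```bash
python3 -m jog '[[8,25,0,0,0,-0.14,28],[18,55,0,0,0,-0.28,28],[28,87,0,0,0,-0.42,28],[39,120,0,0,0,-0.56,28],[50,155,0,0,0,-0.7,28],[60,187,0,0,0,-0.84,28],[70,218,0,0,0,-0.98,28],[80,248,0,0,0,-1.12,28],[86,265,-20,0,0,-1.26,28],[86,265,-50,0,0,-1.405,28],[86,265,-80,0,0,-1.405,28],[86,265,-80,0,0,-1.405,28]]';python3 -m jog '[[0,0,0,0,0,0,28],[0,0,0,0,0,0,28]]'
```

```text
time: 12.0
eef_pos: [0.5443, -0.0129, 0.1214]
tcp_rot: [18.4, 89.0, -158.0]
ft_force: [-1.2, 0.1, -2.4]
grip_width: 0.0422
time: 12.2
eef_pos: [0.5439, -0.013, 0.1214]
tcp_rot: [16.3, 88.9, -160.1]
ft_force: [0.3, 0.1, -2.4]
grip_width: 0.042
```

```bash
cat >> h.py <<'E'
def want(x,y,z,yaw):
    """print the jog shift/turn to reach TCP x,y,z (mm) with tool-y at yaw (deg), tool down"""
    s=r.sense();a=np.radians(yaw)
    ty=np.array([np.cos(a),np.sin(a),0]);tx=np.array([0,0,-1.]);R=np.c_[tx,ty,np.cross(tx,ty)]
    C=Ro.from_euler('xyz',s["tcp_rot"],degrees=True)
    print("t",round(s["time"],2),"shift",(np.array([x,y,z])-s["eef_pos"]*1000).round(1),"turn",(Ro.from_matrix(R)*C.inv()).as_rotvec().round(4),"grip",round(s["grip_width"]*1000,1),"F",s["ft_force"].round(1),"j6",s["qpos"][5].round(0))
E
python3 -c "
from h import *
want(548.6,-14,74.6,-86.5)"
```

```text
t 12.2 shift [  4.7  -1.  -46.8] turn [ 0.0063 -0.0174 -0.0019] grip 42.0 F [ 0.3  0.1 -2.4] j6 74.0
```

```bash
python3 -m jog '[[4,-1,-15,0.006,-0.017,0,28],[5,-1,-30,0.006,-0.017,0,28],[5,-1,-40,0.006,-0.017,0,28],[5,-1,-44,0.006,-0.017,0,28],[5,-1,-45,0.006,-0.017,0,28],[5,-1,-45,0.006,-0.017,0,28],[5,-1,-45,0.006,-0.017,0,28]]'; python3 -c "
from h import *
want(548.6,-14,74.6,-86.5)"
```

```text
time: 12.9
eef_pos: [0.5494, -0.014, 0.0771]
tcp_rot: [142.6, 89.9, -33.7]
ft_force: [-0.3, -0.1, -1.9]
grip_width: 0.0426
t 12.9 shift [-0.8  0.  -2.5] turn [ 0.0006  0.0009 -0.0021] grip 42.6 F [-0.3 -0.1 -1.9] j6 73.0
```

```bash
python3 -m jog '[[0,0,-2,0,0,0,28],[0,0,-3,0,0,0,28],[0,0,-3,0,0,0,28],[0,0,-3,0,0,0,28],[0,0,-3,0,0,0,28]]'; python3 -m jog '[[0,0,0,0,0,0,50],[0,0,0,0,0,0,85],[0,0,0,0,0,0,85],[0,0,0,0,0,0,85],[0,0,20,0,0,0,85],[0,0,55,0,0,0,85],[0,0,90,0,0,0,85],[0,0,120,0,0,0,85],[0,0,140,0,0,0,85],[0,0,140,0,0,0,85]]'; python3 -c "
from h import *
f=optics.grab_frame('wrist');cv2.imwrite('pics/w4.png',cv2.resize(f['pixels'][:,:,::-1],(600,450)))
want(455.3,-349.3,185,-6)"
```

```text
time: 13.4
eef_pos: [0.5498, -0.0141, 0.0745]
tcp_rot: [154.6, 89.9, -21.8]
ft_force: [0.0, -0.3, 2.1]
grip_width: 0.0422
time: 14.4
eef_pos: [0.5516, -0.0144, 0.2179]
tcp_rot: [161.3, 89.5, -15.1]
ft_force: [0.0, -0.6, -0.3]
grip_width: 0.0847
t 14.45 shift [ -95.2 -335.1  -30.8] turn [-0.0023  0.0051  1.4029] grip 85.0 F [-0.4  0.3 -0.5] j6 73.0
```

View pics/w4.png

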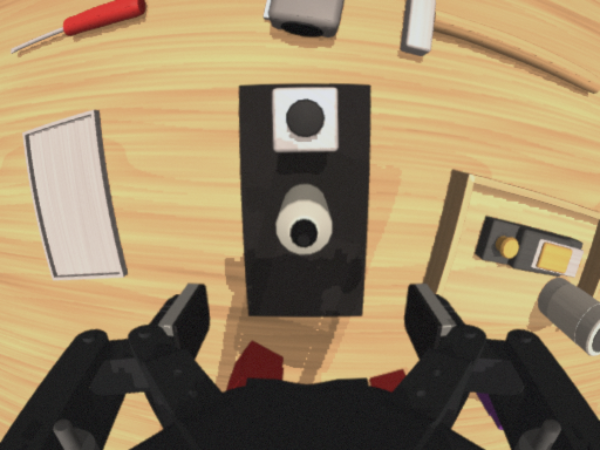

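Tin (305,118) and glue (303,225) stand upright on the mat. Next is the can.

```bash
python3 -m jog '[[-9,-32,0,0,0,0.14,85],[-18,-65,0,0,0,0.28,85],[-28,-100,0,0,0,0.42,85],[-39,-140,0,0,0,0.56,85],[-50,-180,0,0,0,0.7,85],[-61,-218,0,0,0,0.84,85],[-72,-255,0,0,0,0.98,85],[-82,-290,0,0,0,1.12,85],[-91,-320,-10,0,0,1.26,85],[-95,-335,-30,0,0,1.403,85],[-95,-335,-30,0,0,1.403,85],[-95,-335,-30,0,0,1.403,85]]'
python3 - <<'E'
from h import *
f=optics.grab_frame("top")
f=optics.grab_frame("wrist");cv2.imwrite("pics/w5.png",cv2.resize(f["pixels"][:,:,::-1],(600,450)))
want(455.3,-349.3,76,-6)
E
```

```text
time: 15.65
eef_pos: [0.4548, -0.3484, 0.184]
tcp_rot: [-172.6, 89.5, 91.1]
ft_force: [0.2, 0.2, 0.2]
grip_width: 0.0851
t 15.75 shift [  -0.5   -1.  -109.7] turn [-0.0055  0.0021  0.0016] grip 85.1 F [-0.6 -0.3  0.2] j6 -43.0
```

View pics/w5.png

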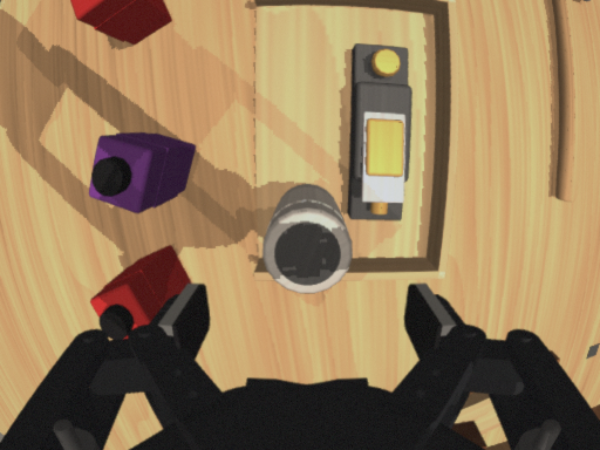

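The can (307,250) is centred, and the red tin at (125,300) is well outside the finger path.

```bash
python3 -m jog '[[-0.5,-1,-30,-0.005,0.002,0,85],[-0.5,-1,-60,-0.005,0.002,0,85],[-0.5,-1,-90,-0.005,0.002,0,85],[-0.5,-1,-108,-0.005,0.002,0,85],[-0.5,-1,-110,-0.005,0.002,0,85],[-0.5,-1,-110,-0.005,0.002,0,60],[-0.5,-1,-110,-0.005,0.002,0,40],[-0.5,-1,-110,-0.005,0.002,0,40],[-0.5,-1,-110,-0.005,0.002,0,40],[-0.5,-1,-110,-0.005,0.002,0,40],[-0.5,-1,-110,-0.005,0.002,0,40]]'; python3 -m jog '[[0,0,20,0,0,0,40],[0,0,50,0,0,0,40],[0,0,80,0,0,0,40],[0,0,110,0,0,0,40],[0,0,130,0,0,0,40],[0,0,130,0,0,0,40],[0,0,130,0,0,0,40]]';python3 -c "
from h import *
want(468.7,-19,130,-86.5)"
```

```text
time: 16.85
eef_pos: [0.4562, -0.3499, 0.0778]
tcp_rot: [60.3, 89.8, -35.8]
ft_force: [-1.2, 1.8, 6.7]
grip_width: 0.0549
time: 17.55
eef_pos: [0.456, -0.3496, 0.2074]
tcp_rot: [61.6, 89.8, -34.5]
ft_force: [-0.5, -0.7, -4.3]
grip_width: 0.0548
t 17.55 shift [ 12.7 330.6 -77.4] turn [ 3.3000e-03  9.0000e-04 -1.4031e+00] grip 54.8 F [-0.5 -0.7 -4.3] j6 -43.0
```

```bash
python3 -m jog '[[1,32,0,0,0,-0.14,40],[2,65,0,0,0,-0.28,40],[4,100,0,0,0,-0.42,40],[5,140,0,0,0,-0.56,40],[7,180,0,0,0,-0.7,40],[8,218,0,0,0,-0.84,40],[10,255,0,0,0,-0.98,40],[11,290,0,0,0,-1.12,40],[13,320,-10,0,0,-1.26,40],[13,331,-40,0,0,-1.403,40],[13,331,-70,0,0,-1.403,40],[13,331,-70,0,0,-1.403,40]]';python3 -m jog '[[0,0,0,0,0,0,40],[0,0,0,0,0,0,40]]';python3 -c "
from h import *
want(468.7,-19,74.9,-86.5)"
```

```text
time: 18.75
eef_pos: [0.4646, -0.0169, 0.1325]
tcp_rot: [-4.9, 89.3, 178.7]
ft_force: [-0.1, 0.5, -4.5]
grip_width: 0.055
time: 18.95
eef_pos: [0.4643, -0.0171, 0.1325]
tcp_rot: [-6.0, 89.2, 177.6]
ft_force: [-0.4, 1.1, -3.7]
grip_width: 0.0548
t 18.95 shift [  4.4  -1.9 -57.6] turn [-0.0006 -0.0137 -0.0012] grip 54.8 F [-0.4  1.1 -3.7] j6 71.0
```

```bash
python3 -m jog '[[4,-2,-20,0,-0.014,0,40],[4,-2,-40,0,-0.014,0,40],[4,-2,-50,0,-0.014,0,40],[4,-2,-54,0,-0.014,0,40],[4,-2,-56,0,-0.014,0,40],[4,-2,-56,0,-0.014,0,40],[4,-2,-56,0,-0.014,0,40]]'; python3 -m jog '[[0,0,-1,0,0,0,40],[0,0,-3,0,0,0,40],[0,0,-3,0,0,0,40],[0,0,-3,0,0,0,40]]'
```

```text
time: 19.65
eef_pos: [0.4689, -0.0193, 0.0773]
tcp_rot: [-176.9, 89.9, 6.7]
ft_force: [-0.3, 0.3, -3.9]
grip_width: 0.0549
time: 20.05
eef_pos: [0.4695, -0.0194, 0.0749]
tcp_rot: [172.9, 89.8, -3.5]
ft_force: [0.7, 1.3, 3.2]
grip_width: 0.0547
```

```bash
python3 -m jog '[[0,0,0,0,0,0,60],[0,0,0,0,0,0,85],[0,0,0,0,0,0,85],[0,0,20,0,0,0,85],[0,0,55,0,0,0,85],[0,0,90,0,0,0,85],[0,0,120,0,0,0,85],[0,0,140,0,0,0,85],[0,0,140,0,0,0,85]]'
python3 - <<'E'
from h import *
f=optics.grab_frame("scene");cv2.imwrite("pics/s6.png",cv2.resize(f["pixels"][:,:,::-1],(800,600)))
for cam in ["top","scene"]:
    f=optics.grab_frame(cam);W=cloud(f);T=np.array([.524,-.283,0])
    a=np.radians(-6);ex=np.array([np.cos(a),np.sin(a)]);ey=np.array([-np.sin(a),np.cos(a)])
    L=np.stack([(W[...,:2]-T[:2])@ex,(W[...,:2]-T[:2])@ey],-1)
    m=(f["z_map"]>0)&(abs(L[...,0])<.045)&(abs(L[...,1])<.1)&(W[...,2]>.02)
    P=W[m];rc=cv2.minAreaRect((P[:,:2]*1000).astype(np.float32));print(cam,m.sum(),rc,P[:,2].max())
    m&=W[...,2]>.033;P=W[m];rc=cv2.minAreaRect((P[:,:2]*1000).astype(np.float32));print(cam,m.sum(),rc)
want(523.5,-283,120,-6)
E
```

```text
time: 20.95
eef_pos: [0.4713, -0.0199, 0.2178]
tcp_rot: [164.5, 89.5, -11.9]
ft_force: [0.1, -0.1, 0.2]
grip_width: 0.0851
top 1043 ((523.8607177734375, -283.2099609375), (150.57015991210938, 46.58344650268555), 82.9555435180664) 0.05774329214361673
top 736 ((524.0165405273438, -280.4566345214844), (136.73358154296875, 46.07578659057617), 82.53116607666016)
scene 884 ((528.38037109375, -281.40380859375), (148.96849060058594, 45.39754867553711), 84.10173797607422) 0.053821375998800436
scene 524 ((528.9221801757812, -280.9912109375), (132.77938842773438, 44.96115493774414), 85.38624572753906)
t 21.1 shift [  54.6 -263.8  -93.8] turn [-1.5000e-03  1.3000e-03  1.4037e+00] grip 85.2 F [-0.3 -0.1 -0.6] j6 70.0
```

View pics/s6.png

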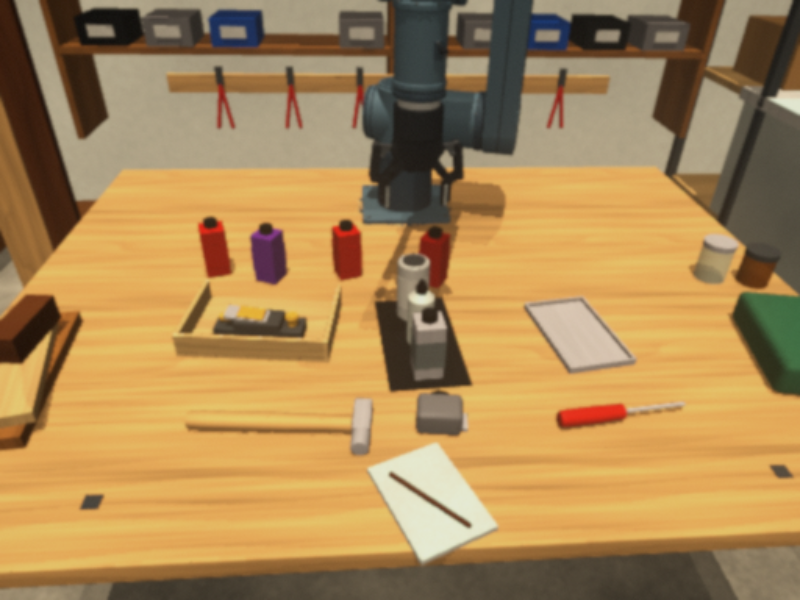

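The can (414,285), glue (422,310) and tin (429,345) all stand upright on the mat. The plane is at about (524,-283) mm. I'll pre-close to 64 mm so the fingers fit between the plane and the back wall.

```bash
python3 -m jog '[[6,-32,0,0,0,0.14,64],[12,-60,0,0,0,0.28,64],[20,-90,0,0,0,0.42,64],[27,-120,0,0,0,0.56,64],[33,-150,0,0,0,0.7,64],[40,-180,0,0,0,0.84,64],[46,-210,0,0,0,0.98,64],[52,-240,0,0,0,1.12,64],[54.5,-264,-20,0,0,1.26,64],[54.5,-264,-60,0,0,1.396,64],[54.5,-264,-94,0,0,1.396,64],[54.5,-264,-94,0,0,1.396,64]]'
python3 - <<'E'
from h import *
f=optics.grab_frame("top")
f=optics.grab_frame("wrist");cv2.imwrite("pics/w7.png",cv2.resize(f["pixels"][:,:,::-1],(600,450)))
want(524.5,-283,28,-6.5)
E
```

```text
time: 22.3
eef_pos: [0.5194, -0.2805, 0.1129]
tcp_rot: [-127.8, 89.1, 135.7]
ft_force: [-0.1, 1.0, -0.9]
grip_width: 0.0642
t 22.4 shift [  1.8  -0.4 -90.6] turn [-0.004  -0.0027 -0.0006] grip 64.1 F [ 0.3 -0.2  0.5] j6 -33.0
```

View pics/w7.png

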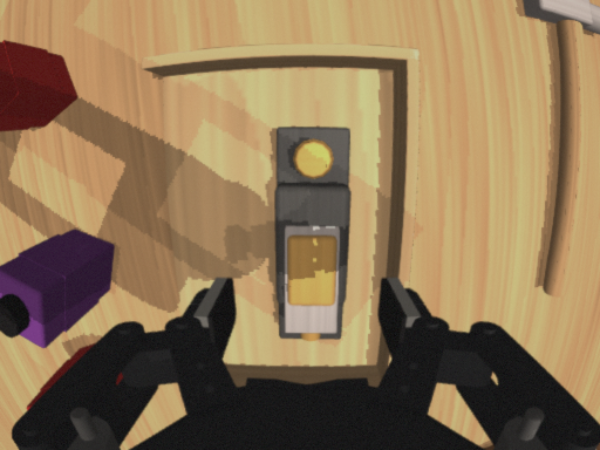

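```bash
python3 -m jog '[[2,-0.5,-20,-0.004,-0.003,0,64],[2,-0.5,-40,-0.004,-0.003,0,64],[2,-0.5,-60,-0.004,-0.003,0,64],[2,-0.5,-75,-0.004,-0.003,0,64],[2,-0.5,-85,-0.004,-0.003,0,64],[2,-0.5,-90,-0.004,-0.003,0,64],[2,-0.5,-90,-0.004,-0.003,0,64]]'; python3 -c "
from h import *
want(524.5,-283,28,-6.5)"
```

```text
time: 23.1
eef_pos: [0.5251, -0.2833, 0.0291]
tcp_rot: [68.6, 89.9, -27.9]
ft_force: [-0.6, 0.1, -1.0]
grip_width: 0.0639
t 23.1 shift [-0.6  0.3 -1.1] turn [ 0.0005  0.0009 -0.0006] grip 63.9 F [-0.6  0.1 -1. ] j6 -33.0
```

```bash
python3 -m jog '[[0,0,-1,0,0,0,50],[0,0,-1,0,0,0,30],[0,0,-1,0,0,0,30],[0,0,-1,0,0,0,30],[0,0,-1,0,0,0,30],[0,0,-1,0,0,0,30]]'; python3 -m jog '[[0,0,15,0,0,0,30],[0,0,40,0,0,0,30],[0,0,80,0,0,0,30],[0,0,120,0,0,0,30],[0,0,160,0,0,0,30],[0,0,200,0,0,0,30],[0,0,220,0,0,0,30],[0,0,220,0,0,0,30],[0,0,220,0,0,0,30]]'
python3 - <<'E'
from h import *
f=optics.grab_frame("wrist");cv2.imwrite("pics/w8.png",cv2.resize(f["pixels"][:,:,::-1],(600,450)))
want(543.8,263.7,240,-81.3)
f=optics.grab_frame("scene");cv2.imwrite("pics/s8.png",cv2.resize(f["pixels"][:,:,::-1],(800,600)))
for cam in ["top","scene"]:
    f=optics.grab_frame(cam);W=cloud(f);o=f["z_map"]>0
    m=o&(abs(W[...,0]-.544)<.125)&(abs(W[...,1]-.264)<.085)&(W[...,2]>.007)&(W[...,2]<.02)
    print(cam,m.sum(),cv2.minAreaRect((W[m][:,:2]*1000).astype(np.float32)))
E
```

```text
time: 23.7
eef_pos: [0.5257, -0.2838, 0.0294]
tcp_rot: [59.4, 89.8, -37.1]
ft_force: [-1.4, 0.3, 5.5]
grip_width: 0.0452
time: 24.6
eef_pos: [0.5251, -0.2833, 0.248]
tcp_rot: [68.0, 89.9, -28.4]
ft_force: [0.1, 0.5, -4.7]
grip_width: 0.045
t 24.65 shift [ 19.1 546.7  -7. ] turn [-1.2000e-03 -2.0000e-04 -1.3063e+00] grip 45.2 F [ 0.1 -0.4 -5.2] j6 -33.0
top 754 ((533.2437133789062, 266.8001708984375), (212.55184936523438, 129.2930908203125), 8.587420463562012)
scene 412 ((544.8416748046875, 265.4505310058594), (199.37867736816406, 121.20824432373047), 8.730297088623047)
```

View pics/w8.png

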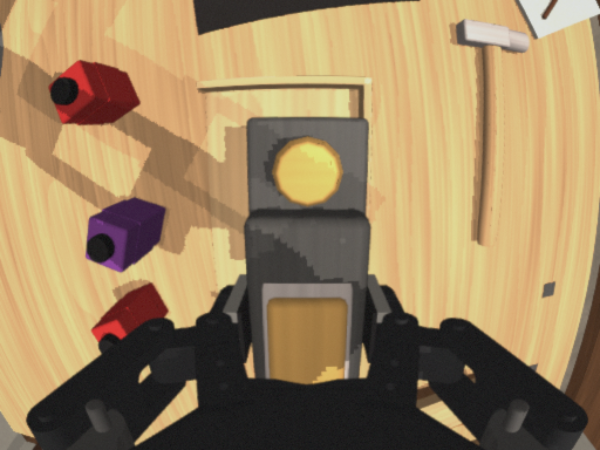

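View pics/s8.png

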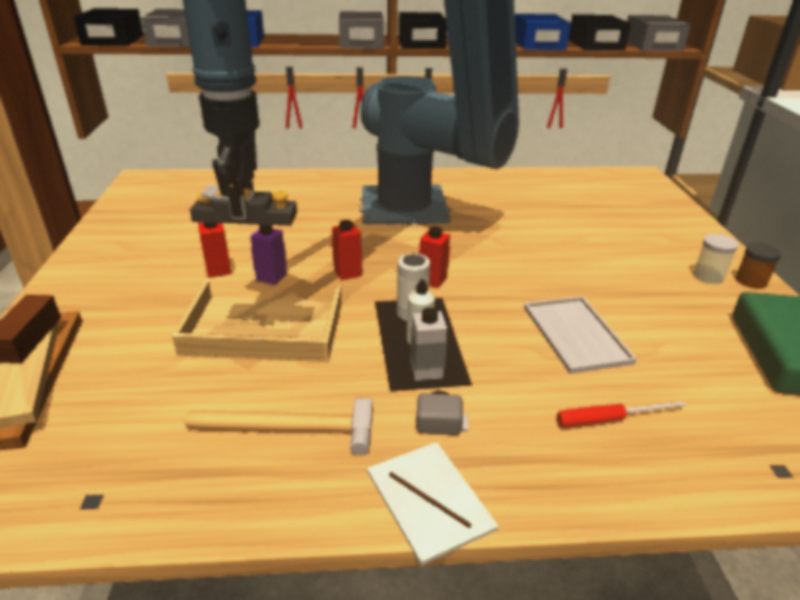

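The plane is held level (scene 243,208). I'll carry it high over the mat to the tray.

```bash
python3 -m jog '[[1,32,0,0,0,0,30],[2,70,0,0,0,-0.1,30],[4,110,0,0,0,-0.22,30],[6,155,0,0,0,-0.34,30],[8,200,0,0,0,-0.46,30],[9,245,0,0,0,-0.58,30],[11,290,0,0,0,-0.7,30],[12,335,0,0,0,-0.82,30],[14,380,0,0,0,-0.94,30],[16,420,0,0,0,-1.06,30],[17,460,0,0,0,-1.18,30],[18,490,0,0,0,-1.306,30]]'; python3 -c "
from h import *
want(544.3,264.5,100,-81.3)"
```

```text
time: 26.0
eef_pos: [0.5419, 0.2094, 0.2455]
tcp_rot: [-55.2, 89.9, 133.3]
ft_force: [0.2, 0.8, -4.7]
grip_width: 0.0449
t 26.0 shift [   2.4   55.1 -145.5] turn [-0.0017 -0.0016  0.0034] grip 44.9 F [ 0.2  0.8 -4.7] j6 92.0
```

```bash
python3 -m jog '[[1,30,-10,0,0,0,30],[2,55,-40,0,0,0,30],[2.5,55,-80,0,0,0.003,30],[2.5,55,-115,0,0,0.003,30],[2.5,55,-145,0,0,0.003,30],[2.5,55,-165,0,0,0.003,30],[2.5,55,-180,0,0,0.003,30],[2.5,55,-180,0,0,0.003,30],[2.5,55,-180,0,0,0.003,30]]'; python3 -c "
from h import *
want(544.3,264.5,27.5,-81.3)
f=optics.grab_frame('wrist');cv2.imwrite('pics/w9.png',cv2.resize(f['pixels'][:,:,::-1],(600,450)))"
```

```text
time: 26.9
eef_pos: [0.544, 0.2643, 0.0647]
tcp_rot: [-28.4, 89.8, 160.2]
ft_force: [0.6, 0.6, -3.3]
grip_width: 0.0449
t 26.9 shift [  0.3   0.2 -37.2] turn [-0.0012 -0.0034  0.0004] grip 44.9 F [ 0.6  0.6 -3.3] j6 97.0
```

View pics/w9.png

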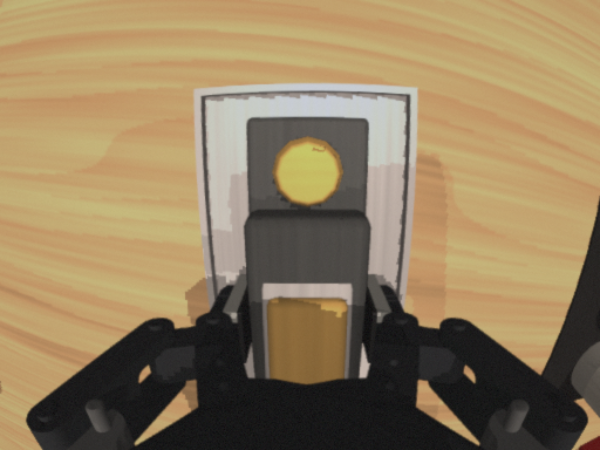

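The plane is centred and aligned over the tray. I'll lower it and release with a limited opening so the fingers stay clear of the tray walls.

```bash
python3 -m jog '[[0,0,-12,-0.001,-0.003,0,30],[0,0,-24,-0.001,-0.003,0,30],[0,0,-32,-0.001,-0.003,0,30],[0,0,-35,-0.001,-0.003,0,30],[0,0,-35,-0.001,-0.003,0,30],[0,0,-35,-0.001,-0.003,0,30]]'; python3 -m jog '[[0,0,-1,0,0,0,30],[0,0,-2,0,0,0,30],[0,0,-3,0,0,0,30],[0,0,-3,0,0,0,30],[0,0,-3,0,0,0,30]]'
```

```text
time: 27.55
eef_pos: [0.545, 0.2645, 0.0308]
tcp_rot: [-165.8, 89.9, 22.9]
ft_force: [-0.3, 1.7, -5.2]
grip_width: 0.0449
time: 28.05
eef_pos: [0.5449, 0.2645, 0.0279]
tcp_rot: [-165.8, 89.9, 22.9]
ft_force: [0.5, -0.8, -5.1]
grip_width: 0.0449
```

```bash
python3 -m jog '[[0,0,-1,0,0,0,30],[0,0,-1.5,0,0,0,30],[0,0,-1.5,0,0,0,30],[0,0,-1.5,0,0,0,30]]'
```

```text
time: 28.45
eef_pos: [0.5451, 0.2646, 0.0274]
tcp_rot: [-169.7, 89.8, 19.0]
ft_force: [-3.4, -1.3, 5.7]
grip_width: 0.0452
```

Contact: the vertical force flipped from -5 to +5.7 N. Releasing.

```bash
python3 -m jog '[[0,0,0,0,0,0,52],[0,0,0,0,0,0,62],[0,0,0,0,0,0,62],[0,0,20,0,0,0,62],[0,0,50,0,0,0,62],[0,0,90,0,0,0,62],[0,0,130,0,0,0,80],[0,0,170,0,0,0,85],[0,0,190,0,0,0,85],[0,0,190,0,0,0,85]]'
python3 - <<'E'
from h import *
f=optics.grab_frame('scene')
f=optics.grab_frame('wrist');cv2.imwrite('pics/w10.png',cv2.resize(f['pixels'][:,:,::-1],(600,450)))
f=optics.grab_frame("top");W=cloud(f);o=f["z_map"]>0
cv2.imwrite('pics/t10.png',cv2.resize(f['pixels'][:,:,::-1],(800,600)))
for n,c,zr in [("can",(.469,-.019),(.095,.13)),("glue",(.549,-.014),(.08,.13)),("tin",(.629,-.009),(.085,.13)),("plane",(.544,.264),(.022,.07))]:
    m=o&(np.hypot(W[...,0]-c[0],W[...,1]-c[1])<(.09 if n=="plane" else .038))&(W[...,2]>zr[0])&(W[...,2]<zr[1])
    print(n,m.sum(),cv2.minAreaRect((W[m][:,:2]*1000).astype(np.float32)) if m.any() else "",np.percentile(W[m][:,2],98))
want(469,-19.2,185,-86.5)
E
```

```text
time: 29.45
eef_pos: [0.5472, 0.2652, 0.2216]
tcp_rot: [-172.2, 89.4, 16.5]
ft_force: [0.7, 0.1, -0.8]
grip_width: 0.0848
can 421 ((469.71405029296875, -18.94523811340332), (52.91741180419922, 52.79393768310547), 0.7628368735313416) 0.11826990239491772
glue 248 ((550.5255126953125, -13.426467895507812), (42.31081008911133, 42.181846618652344), 27.6455020904541) 0.12398873399066283
tin 361 ((631.7767944335938, -9.20925521850586), (46.85173416137695, 46.08099365234375), 3.956660270690918) 0.12065305107287042
plane 771 ((545.5531005859375, 263.8915710449219), (148.97157287597656, 47.816532135009766), 8.261505126953125) 0.05198120905647361
t 29.6 shift [ -75.4 -283.6  -31. ] turn [-0.0003  0.0007 -0.0904] grip 84.9 F [-0.1 -0.4 -0.5] j6 97.0
```

View pics/t10.png

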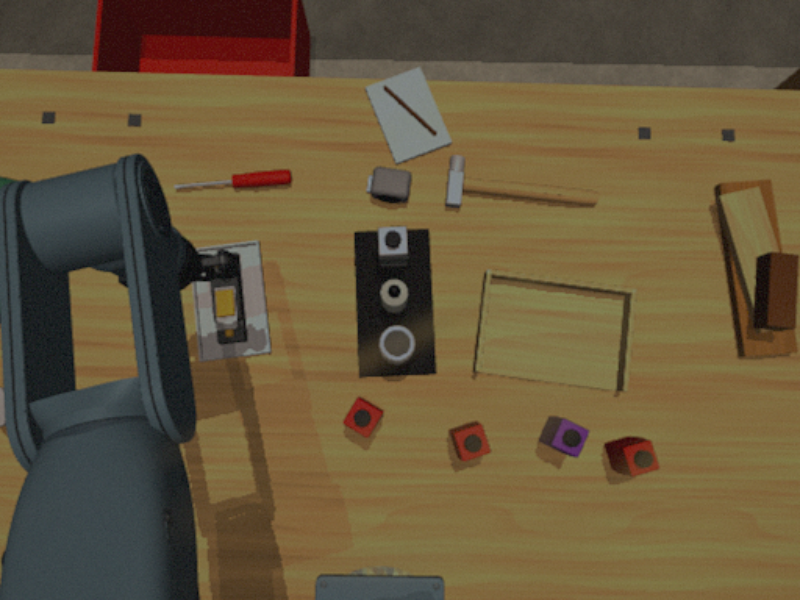

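View pics/w10.png

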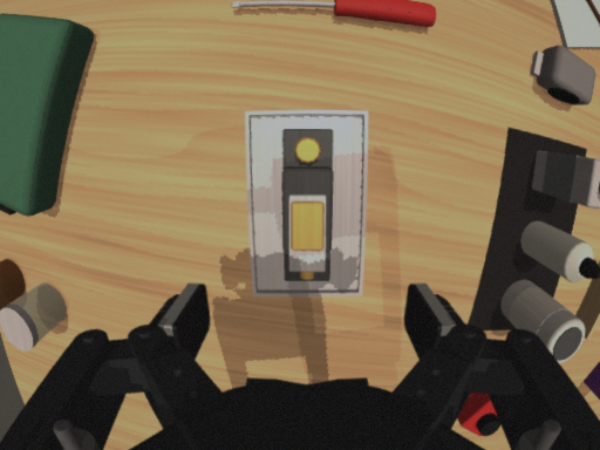

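The plane lies flat in the tray (top view 228,295) and the three stand on the mat. Now I'll return the can.

```bash
python3 -m jog '[[-8,-30,0,0,0,0,85],[-18,-70,0,0,0,-0.03,85],[-29,-110,0,0,0,-0.06,85],[-40,-150,0,0,0,-0.09,85],[-50,-190,0,0,0,-0.09,85],[-60,-230,0,0,0,-0.09,85],[-70,-265,0,0,0,-0.09,85],[-75,-283,-15,0,0,-0.09,85],[-75,-283,-30,0,0,-0.09,85],[-75,-283,-30,0,0,-0.09,85]]'; python3 -c "
from h import *
f=optics.grab_frame('scene')
f=optics.grab_frame('wrist');cv2.imwrite('pics/w11.png',cv2.resize(f['pixels'][:,:,::-1],(600,450)))
want(469.7,-19,75,-86.5)"
```

```text
time: 30.6
eef_pos: [0.4669, -0.0188, 0.1826]
tcp_rot: [-24.1, 89.6, 159.3]
ft_force: [0.1, -0.4, -0.1]
grip_width: 0.085
t 30.7 shift [   1.    -0.7 -109.8] turn [-0.0013 -0.0022 -0.0002] grip 84.9 F [-0.4  0.2  0.3] j6 71.0
```

View pics/w11.png

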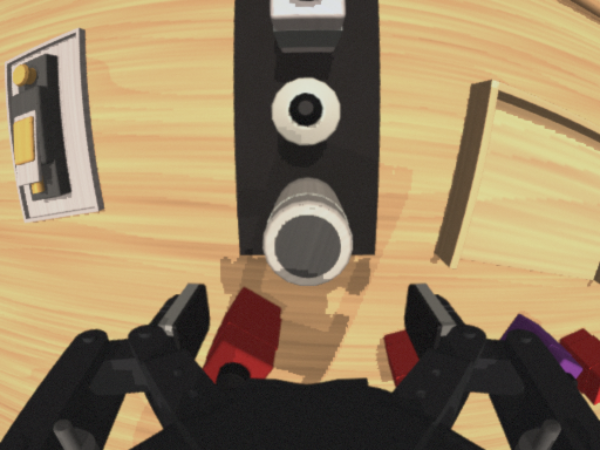

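```bash
python3 -m jog '[[1,-0.5,-30,0,-0.002,0,85],[1,-0.5,-60,0,-0.002,0,85],[1,-0.5,-90,0,-0.002,0,85],[1,-0.5,-108,0,-0.002,0,85],[1,-0.5,-110,0,-0.002,0,85],[1,-0.5,-110,0,-0.002,0,60],[1,-0.5,-110,0,-0.002,0,40],[1,-0.5,-110,0,-0.002,0,40],[1,-0.5,-110,0,-0.002,0,40],[1,-0.5,-110,0,-0.002,0,40],[1,-0.5,-110,0,-0.002,0,40]]'; python3 -m jog '[[0,0,20,0,0,0,40],[0,0,50,0,0,0,40],[0,0,80,0,0,0,40],[0,0,110,0,0,0,40],[0,0,130,0,0,0,40],[0,0,130,0,0,0,40],[0,0,130,0,0,0,40]]';python3 -c "
from h import *
want(455.3,-349.3,130,-6)"
```

```text
time: 31.8
eef_pos: [0.4708, -0.0188, 0.0764]
tcp_rot: [-166.5, 89.8, 17.0]
ft_force: [-1.0, 2.3, 6.7]
grip_width: 0.0549
time: 32.5
eef_pos: [0.4704, -0.0187, 0.2061]
tcp_rot: [-168.1, 89.8, 15.5]
ft_force: [0.2, -0.2, -3.5]
grip_width: 0.055
t 32.5 shift [ -15.1 -330.6  -76.1] turn [-0.0028  0.0019  1.4047] grip 55.0 F [ 0.2 -0.2 -3.5] j6 70.0
```

```bash
python3 -m jog '[[-1,-32,0,0,0,0.14,40],[-3,-65,0,0,0,0.28,40],[-4,-100,0,0,0,0.42,40],[-6,-140,0,0,0,0.56,40],[-8,-180,0,0,0,0.7,40],[-10,-218,0,0,0,0.84,40],[-12,-255,0,0,0,0.98,40],[-13,-290,0,0,0,1.12,40],[-15,-320,0,0,0,1.26,40],[-15,-330,-20,0,0,1.405,40],[-15,-330,-50,0,0,1.405,40],[-15,-330,-76,0,0,1.405,40]]'; python3 -c "
from h import *
f=optics.grab_frame('scene')
f=optics.grab_frame('scene')
f=optics.grab_frame('scene')
want(455.3,-349.3,79.4,-6)"
```

```text
time: 33.7
eef_pos: [0.454, -0.3483, 0.1265]
tcp_rot: [-147.4, 89.6, 116.6]
ft_force: [-0.8, 0.4, -4.3]
grip_width: 0.0549
t 33.85 shift [  1.8  -2.5 -47.1] turn [-0.0092 -0.0058  0.    ] grip 54.9 F [ 0.6  0.1 -3.1] j6 -43.0
```

```bash
python3 -m jog '[[2,-2.5,-15,-0.009,-0.006,0,40],[2,-2.5,-30,-0.009,-0.006,0,40],[2,-2.5,-40,-0.009,-0.006,0,40],[2,-2.5,-44,-0.009,-0.006,0,40],[2,-2.5,-45,-0.009,-0.006,0,40],[2,-2.5,-45,-0.009,-0.006,0,40],[2,-2.5,-45,-0.009,-0.006,0,40]]'; python3 -c "
from h import *
want(455.3,-349.3,79.4,-6)"; python3 -m jog '[[0,0,-1,0,0,0,40],[0,0,-3,0,0,0,40],[0,0,-3,0,0,0,40],[0,0,-3,0,0,0,40]]'
```

```text
time: 34.55
eef_pos: [0.4559, -0.3497, 0.0824]
tcp_rot: [60.3, 89.9, -35.7]
ft_force: [-0.5, -0.2, -3.9]
grip_width: 0.055
t 34.55 shift [-0.6  0.4 -3. ] turn [ 0.0009  0.0012 -0.    ] grip 55.0 F [-0.5 -0.2 -3.9] j6 -43.0
time: 34.95
eef_pos: [0.4561, -0.3499, 0.0795]
tcp_rot: [57.4, 89.9, -38.6]
ft_force: [0.7, -0.0, -3.7]
grip_width: 0.0547
```

```bash
python3 -m jog '[[0,0,-1,0,0,0,40],[0,0,-1.5,0,0,0,40],[0,0,-1.5,0,0,0,40]]'; python3 -m jog '[[0,0,0,0,0,0,60],[0,0,0,0,0,0,85],[0,0,0,0,0,0,85],[0,0,20,0,0,0,85],[0,0,55,0,0,0,85],[0,0,90,0,0,0,85],[0,0,120,0,0,0,85],[0,0,140,0,0,0,85],[0,0,140,0,0,0,85]]'; python3 -c "
from h import *
f=optics.grab_frame('scene')
f=optics.grab_frame('wrist');cv2.imwrite('pics/w12.png',cv2.resize(f['pixels'][:,:,::-1],(600,450)))
want(550.3,-13.7,185,-86.5)"
```

```text
time: 35.25
eef_pos: [0.4561, -0.3502, 0.0794]
tcp_rot: [47.6, 89.8, -48.4]
ft_force: [-2.3, 1.7, 7.2]
grip_width: 0.0548
time: 36.15
eef_pos: [0.4574, -0.3516, 0.2229]
tcp_rot: [47.8, 89.4, -48.2]
ft_force: [0.7, 0.4, 0.6]
grip_width: 0.0852
t 36.25 shift [ 94.3 336.4 -34.1] turn [ 0.0035  0.     -1.405 ] grip 85.1 F [-0.5 -0.3 -0.6] j6 -43.0
```

View pics/w12.png

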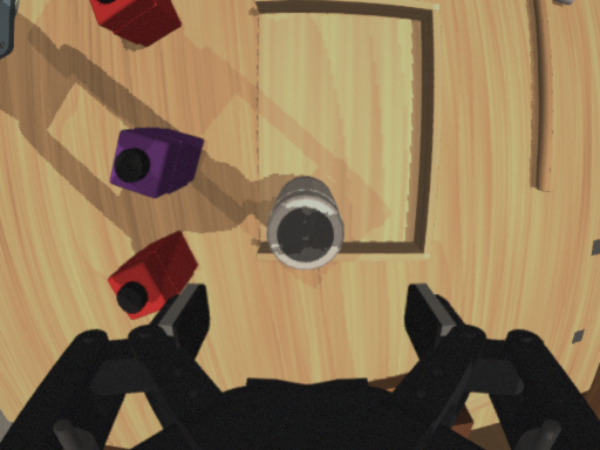

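The can is upright in the box (305,232). Glue next.

```bash
python3 -m jog '[[9,32,0,0,0,-0.14,85],[18,65,0,0,0,-0.28,85],[28,100,0,0,0,-0.42,85],[39,140,0,0,0,-0.56,85],[50,180,0,0,0,-0.7,85],[61,218,0,0,0,-0.84,85],[72,255,0,0,0,-0.98,85],[82,290,0,0,0,-1.12,85],[91,320,-10,0,0,-1.26,85],[94,336,-34,0,0,-1.405,85],[94,336,-34,0,0,-1.405,85],[94,336,-34,0,0,-1.405,85]]'; python3 -c "
from h import *
f=optics.grab_frame('scene')
f=optics.grab_frame('wrist');cv2.imwrite('pics/w13.png',cv2.resize(f['pixels'][:,:,::-1],(600,450)))
want(550.3,-13.7,75,-86.5)"
```

```text
time: 37.45
eef_pos: [0.549, -0.0139, 0.1835]
tcp_rot: [15.5, 89.6, -160.7]
ft_force: [-0.1, -0.7, 0.4]
grip_width: 0.0851
t 37.55 shift [   0.2    1.3 -110.2] turn [ 0.0028 -0.0023 -0.0018] grip 85.1 F [ 0.  -0.1  0. ] j6 73.0
```

View pics/w13.png

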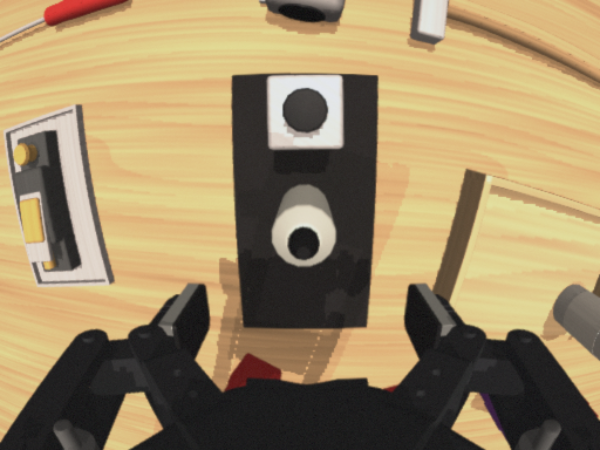

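```bash
python3 -m jog '[[0,1,-30,0.003,-0.002,0,85],[0,1,-60,0.003,-0.002,0,85],[0,1,-90,0.003,-0.002,0,85],[0,1,-108,0.003,-0.002,0,85],[0,1,-110,0.003,-0.002,0,85],[0,1,-110,0.003,-0.002,0,50],[0,1,-110,0.003,-0.002,0,28],[0,1,-110,0.003,-0.002,0,28],[0,1,-110,0.003,-0.002,0,28],[0,1,-110,0.003,-0.002,0,28],[0,1,-110,0.003,-0.002,0,28],[0,1,-110,0.003,-0.002,0,28]]'; python3 -m jog '[[0,0,20,0,0,0,28],[0,0,50,0,0,0,28],[0,0,80,0,0,0,28],[0,0,110,0,0,0,28],[0,0,130,0,0,0,28],[0,0,130,0,0,0,28],[0,0,130,0,0,0,28]]';python3 -c "
from h import *
want(462.6,-278.3,130,-6)"
```

```text
time: 38.75
eef_pos: [0.5513, -0.0142, 0.077]
tcp_rot: [163.2, 89.8, -13.2]
ft_force: [-0.9, -0.1, 6.0]
grip_width: 0.0421
time: 39.45
eef_pos: [0.551, -0.0141, 0.2067]
tcp_rot: [162.6, 89.8, -13.7]
ft_force: [-1.0, 1.6, -2.9]
grip_width: 0.0422
t 39.45 shift [ -88.4 -264.2  -76.7] turn [-0.0016  0.0032  1.4025] grip 42.2 F [-1.   1.6 -2.9] j6 73.0
```

```bash
python3 -m jog '[[-8,-25,0,0,0,0.14,28],[-18,-55,0,0,0,0.28,28],[-28,-87,0,0,0,0.42,28],[-39,-120,0,0,0,0.56,28],[-50,-152,0,0,0,0.7,28],[-61,-184,0,0,0,0.84,28],[-72,-216,0,0,0,0.98,28],[-82,-245,0,0,0,1.12,28],[-88,-264,0,0,0,1.26,28],[-88,-264,-15,0,0,1.403,28],[-88,-264,-45,0,0,1.403,28],[-88,-264,-70,0,0,1.403,28]]'; python3 -c "
from h import *
f=optics.grab_frame('scene')
f=optics.grab_frame('scene')
f=optics.grab_frame('scene')
want(462.6,-278.3,80,-6)"
```

```text
time: 40.65
eef_pos: [0.4617, -0.2775, 0.1338]
tcp_rot: [-161.6, 89.7, 102.4]
ft_force: [1.2, 0.4, -2.7]
grip_width: 0.0419
t 40.8 shift [  1.5  -1.8 -53.8] turn [-0.0081 -0.0041 -0.0004] grip 42.2 F [ 0.5 -0.4 -1.5] j6 -37.0
```

```bash
python3 -m jog '[[1.5,-2,-15,-0.008,-0.004,0,28],[1.5,-2,-30,-0.008,-0.004,0,28],[1.5,-2,-42,-0.008,-0.004,0,28],[1.5,-2,-50,-0.008,-0.004,0,28],[1.5,-2,-52,-0.008,-0.004,0,28],[1.5,-2,-52,-0.008,-0.004,0,28],[1.5,-2,-52,-0.008,-0.004,0,28]]'; python3 -c "
from h import *
want(462.6,-278.3,80,-6)"; python3 -m jog '[[0,0,-1,0,0,0,28],[0,0,-3,0,0,0,28],[0,0,-3.5,0,0,0,28],[0,0,-3.5,0,0,0,28]]'
```

```text
time: 41.5
eef_pos: [0.463, -0.2789, 0.0824]
tcp_rot: [54.9, 89.9, -41.1]
ft_force: [-0.3, -0.0, -1.8]
grip_width: 0.0424
t 41.5 shift [-0.4  0.6 -2.4] turn [ 0.0007  0.0008 -0.0004] grip 42.4 F [-0.3 -0.  -1.8] j6 -37.0
time: 41.9
eef_pos: [0.4635, -0.2794, 0.08]
tcp_rot: [50.4, 89.8, -45.5]
ft_force: [-1.5, 0.8, 4.9]
grip_width: 0.0424
```

```bash
python3 -m jog '[[0,0,0,0,0,0,60],[0,0,0,0,0,0,85],[0,0,0,0,0,0,85],[0,0,0,0,0,0,85],[0,0,20,0,0,0,85],[0,0,55,0,0,0,85],[0,0,90,0,0,0,85],[0,0,120,0,0,0,85],[0,0,140,0,0,0,85],[0,0,140,0,0,0,85]]'; python3 -c "
from h import *
f=optics.grab_frame('scene')
f=optics.grab_frame('wrist');cv2.imwrite('pics/w14.png',cv2.resize(f['pixels'][:,:,::-1],(600,450)))
want(631.5,-9.2,185,-86.5)"
```

```text
time: 42.9
eef_pos: [0.4649, -0.2806, 0.2233]
tcp_rot: [52.5, 89.5, -43.5]
ft_force: [-0.2, 0.4, -0.3]
grip_width: 0.0852
t 43.0 shift [168.1 270.1 -34.7] turn [ 3.4000e-03  2.0000e-04 -1.4055e+00] grip 85.2 F [-0.3 -0.6 -0.3] j6 -37.0
```

View pics/w14.png

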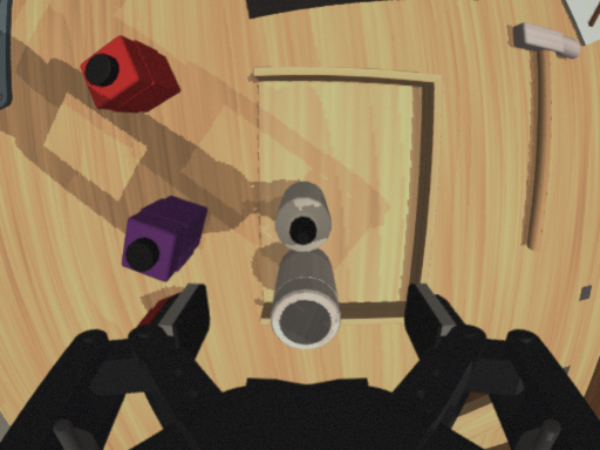

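Glue (303,220) and can (305,318) are both upright. Now the tin.

```bash
python3 -m jog '[[16,25,0,0,0,-0.14,85],[36,57,0,0,0,-0.28,85],[56,90,0,0,0,-0.42,85],[76,122,0,0,0,-0.56,85],[96,154,0,0,0,-0.7,85],[116,187,0,0,0,-0.84,85],[136,219,0,0,0,-0.98,85],[156,250,0,0,0,-1.12,85],[168,270,-10,0,0,-1.26,85],[168,270,-34,0,0,-1.405,85],[168,270,-34,0,0,-1.405,85],[168,270,-34,0,0,-1.405,85]]'; python3 -c "
from h import *
f=optics.grab_frame('scene')
f=optics.grab_frame('wrist');cv2.imwrite('pics/w15.png',cv2.resize(f['pixels'][:,:,::-1],(600,450)))
want(631.5,-9.2,75,-86.5)"
```

```text
time: 44.2
eef_pos: [0.6302, -0.0093, 0.1839]
tcp_rot: [14.1, 89.6, -162.2]
ft_force: [-0.5, -0.5, -0.9]
grip_width: 0.085
t 44.3 shift [ 1.000e-01  7.000e-01 -1.111e+02] turn [ 0.0026 -0.0017 -0.0025] grip 85.3 F [ 1.2 -0.2  0.1] j6 75.0
```

View pics/w15.png

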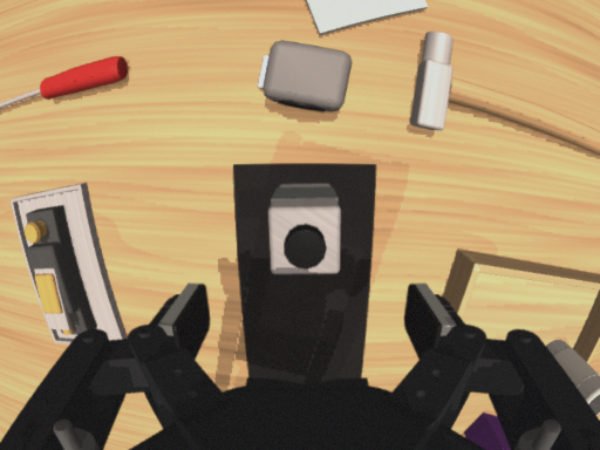

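```bash
python3 -m jog '[[0,0.5,-30,0.002,-0.002,0,85],[0,0.5,-60,0.002,-0.002,0,85],[0,0.5,-90,0.002,-0.002,0,85],[0,0.5,-108,0.002,-0.002,0,85],[0,0.5,-110,0.002,-0.002,0,85],[0,0.5,-110,0.002,-0.002,0,50],[0,0.5,-110,0.002,-0.002,0,30],[0,0.5,-110,0.002,-0.002,0,30],[0,0.5,-110,0.002,-0.002,0,30],[0,0.5,-110,0.002,-0.002,0,30],[0,0.5,-110,0.002,-0.002,0,30],[0,0.5,-110,0.002,-0.002,0,30]]'; python3 -m jog '[[0,0,20,0,0,0,30],[0,0,50,0,0,0,30],[0,0,80,0,0,0,30],[0,0,110,0,0,0,30],[0,0,130,0,0,0,30],[0,0,130,0,0,0,30],[0,0,130,0,0,0,30]]';python3 -c "
from h import *
want(470.1,-207.3,130,-6)"
```

```text
time: 45.5
eef_pos: [0.6327, -0.0096, 0.0781]
tcp_rot: [155.8, 89.8, -20.5]
ft_force: [-0.8, 0.4, 6.4]
grip_width: 0.0451
time: 46.2
eef_pos: [0.6322, -0.0095, 0.2074]
tcp_rot: [152.3, 89.8, -24.0]
ft_force: [-1.1, -0.1, -4.5]
grip_width: 0.0456
t 46.2 shift [-162.1 -197.8  -77.4] turn [-1.000e-03  3.500e-03  1.402e+00] grip 45.6 F [-1.1 -0.1 -4.5] j6 75.0
```

```bash
python3 -m jog '[[-16,-20,0,0,0,0.14,30],[-36,-44,0,0,0,0.28,30],[-56,-69,0,0,0,0.42,30],[-76,-93,0,0,0,0.56,30],[-96,-117,0,0,0,0.7,30],[-114,-139,0,0,0,0.84,30],[-131,-160,0,0,0,0.98,30],[-148,-181,0,0,0,1.12,30],[-162,-198,0,0,0,1.26,30],[-162,-198,-15,0,0,1.402,30],[-162,-198,-45,0,0,1.402,30],[-162,-198,-70,0,0,1.402,30]]'; python3 -c "
from h import *
f=optics.grab_frame('scene')
f=optics.grab_frame('scene')
f=optics.grab_frame('scene')
want(470.1,-207.3,81.1,-6)"
```

```text
time: 47.4
eef_pos: [0.4686, -0.2068, 0.1346]
tcp_rot: [-163.5, 89.7, 100.5]
ft_force: [-0.6, 0.2, -4.3]
grip_width: 0.0451
t 47.55 shift [  2.1  -1.3 -53.4] turn [-0.0073 -0.0042  0.0002] grip 45.7 F [-0.  0. -3.] j6 -30.0
```

```bash
python3 -m jog '[[2,-1.5,-15,-0.007,-0.004,0,30],[2,-1.5,-30,-0.007,-0.004,0,30],[2,-1.5,-42,-0.007,-0.004,0,30],[2,-1.5,-49,-0.007,-0.004,0,30],[2,-1.5,-51,-0.007,-0.004,0,30],[2,-1.5,-51,-0.007,-0.004,0,30],[2,-1.5,-51,-0.007,-0.004,0,30]]'; python3 -c "
from h import *
want(470.1,-207.3,81.1,-6)"; python3 -m jog '[[0,0,-1,0,0,0,30],[0,0,-3,0,0,0,30],[0,0,-4,0,0,0,30],[0,0,-4,0,0,0,30]]'
```

```text
time: 48.25
eef_pos: [0.4704, -0.2078, 0.0841]
tcp_rot: [64.4, 90.0, -31.6]
ft_force: [-0.7, -0.6, -3.9]
grip_width: 0.0456
t 48.25 shift [-0.3  0.5 -3. ] turn [0.0004 0.0007 0.0001] grip 45.6 F [-0.7 -0.6 -3.9] j6 -30.0
time: 48.65
eef_pos: [0.4708, -0.2081, 0.0811]
tcp_rot: [57.6, 89.9, -38.4]
ft_force: [-1.0, 0.1, 4.3]
grip_width: 0.0452
```

```bash
python3 -m jog '[[0,0,0,0,0,0,60],[0,0,0,0,0,0,85],[0,0,0,0,0,0,85],[0,0,0,0,0,0,85],[0,0,20,0,0,0,85],[0,0,55,0,0,0,85],[0,0,90,0,0,0,85],[0,0,120,0,0,0,85],[0,0,150,0,0,0,85],[0,0,150,0,0,0,85]]'; python3 -m jog '[[-30,0,0,0,0,0,85],[-70,20,20,0,0,0,85],[-100,40,40,0,0,0,85],[-100,60,40,0,0,0,85],[-100,60,40,0,0,0,85],[-100,60,40,0,0,0,85]]'
python3 - <<'E'
from h import *
f=optics.grab_frame("scene");cv2.imwrite('pics/s16.png',cv2.resize(f['pixels'][:,:,::-1],(800,600)))
f=optics.grab_frame("top");cv2.imwrite('pics/t16.png',cv2.resize(f['pixels'][:,:,::-1],(800,600)))
W=cloud(f)
for nm,c,rad,zr in [("tin body",(.472,-.206),.045,(.085,.112)),("tin cap",(.472,-.206),.045,(.114,.13)),("glue sh",(.464,-.278),.035,(.08,.105)),("glue tip",(.464,-.278),.03,(.112,.13)),("can",(.455,-.349),.04,(.1,.13)),("plane",(.544,.264),.09,(.022,.07))]:
    P=W[(f["z_map"]>0)&(np.hypot(W[...,0]-c[0],W[...,1]-c[1])<rad)&(W[...,2]>zr[0])&(W[...,2]<zr[1])]
    if len(P)>5:
        rc=cv2.minAreaRect((P[:,:2]*1000).astype(np.float32));print(nm,len(P),np.round(rc[0],1),np.round(rc[1],1),round(rc[2],1))
    else: print(nm,"hidden")
print(r.sense()["eef_pos"])
E
```

```text
time: 49.65
eef_pos: [0.4728, -0.2095, 0.2356]
tcp_rot: [59.4, 89.4, -36.6]
ft_force: [1.0, 0.2, -0.4]
grip_width: 0.0852
time: 50.25
eef_pos: [0.3728, -0.1495, 0.2752]
tcp_rot: [57.9, 89.4, -38.0]
ft_force: [-0.0, -0.7, -0.3]
grip_width: 0.0855
tin body 139 [ 476.3 -208.4] [43.1 33.8] 83.9
tin cap 42 [ 475.  -204.6] [11.3 22.9] 40.2
glue sh 114 [ 465.6 -283.1] [42.  31.8] 44.5
glue tip 50 [ 462.2 -279.8] [17.8 18. ] 15.6
can 454 [ 455.6 -351.2] [54.6 54.2] 34.7
plane 1049 [546.1 263.5] [150.4  47.1] 8.1
[ 0.37304653 -0.15003239  0.27494782]
```

View pics/s16.png

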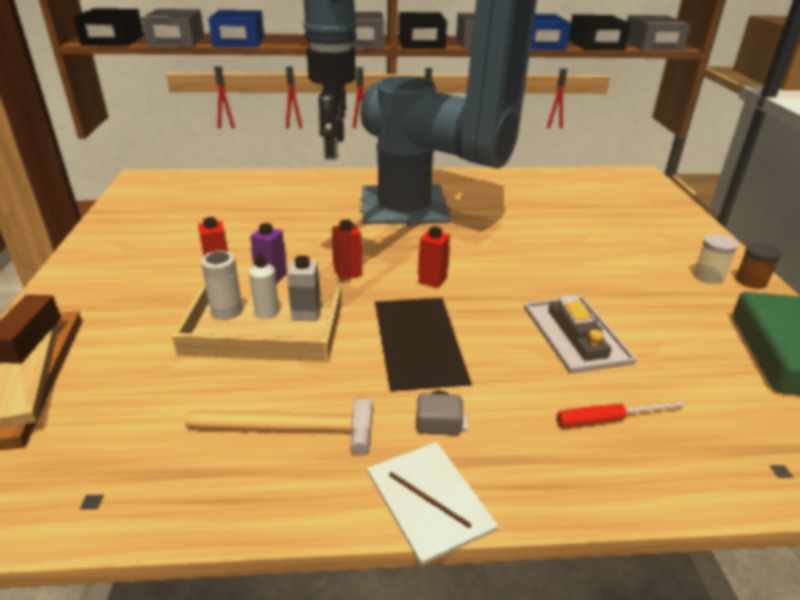

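View pics/t16.png

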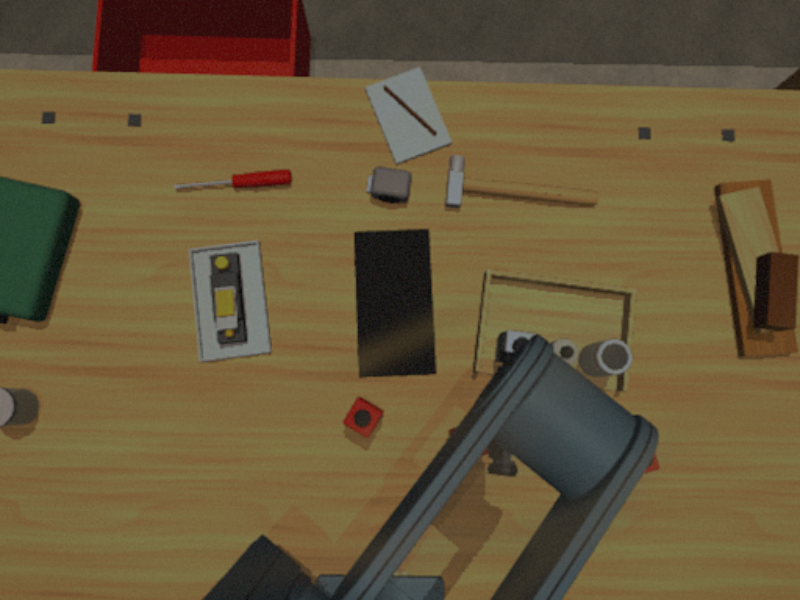

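The scene view looks right, but the arm hides the tin from the top camera. I'll move aside for a clean check.

```bash
python3 -m jog '[[10,40,0,0,0,0,85],[10,80,0,0,0,0,85],[10,120,0,0,0,0,85],[10,160,0,0,0,0,85],[10,200,0,0,0,0,85],[10,240,0,0,0,0,85],[10,260,0,0,0,0,85],[10,260,0,0,0,0,85],[10,260,0,0,0,0,85]]'
python3 - <<'E'
from h import *
f=optics.grab_frame("top");cv2.imwrite('pics/t17.png',cv2.resize(f['pixels'][160:260,290:420,::-1],(780,600)))
W=cloud(f)
for nm,c,rad,zr in [("tin body",(.472,-.206),.045,(.085,.112)),("tin cap",(.472,-.206),.045,(.114,.13)),("glue sh",(.464,-.278),.035,(.08,.105)),("glue tip",(.464,-.278),.03,(.112,.13)),("can",(.455,-.349),.04,(.1,.13))]:
    P=W[(f["z_map"]>0)&(np.hypot(W[...,0]-c[0],W[...,1]-c[1])<rad)&(W[...,2]>zr[0])&(W[...,2]<zr[1])]
    rc=cv2.minAreaRect((P[:,:2]*1000).astype(np.float32));print(nm,len(P),np.round(rc[0],1),np.round(rc[1],1),round(rc[2],1))
s=r.sense();print(s["eef_pos"],abs(s["qvel"]).max())
E
```

```text
time: 51.25
eef_pos: [0.3834, 0.1097, 0.2743]
tcp_rot: [49.1, 89.5, -46.8]
ft_force: [0.5, 0.9, -0.2]
grip_width: 0.0849
tin body 294 [ 470.1 -209.3] [46.5 46.3] 84.2
tin cap 94 [ 470.6 -209. ] [23.2 24.8] 44.8
glue sh 196 [ 460.9 -278.9] [41.2 41.2] 2.7
glue tip 50 [ 461.9 -280.3] [17.  17.4] 0.2
can 455 [ 456.  -351.1] [54.8 54.1] 23.1
[0.38338421 0.10920032 0.27442438] 1.011263470882786
```

View pics/t17.png

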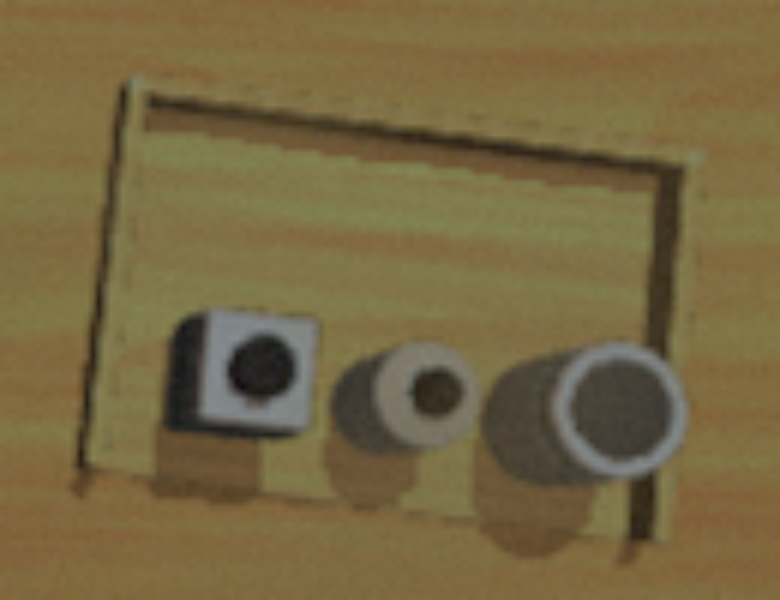

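All three are within about 2 mm of their starting spots: tin (262,370), glue (425,395) and can (620,410) in the crop, all upright. Handing in.

```bash
python3 -c "
from rig import r
print(r.job_done())"
```

```text
the job is handed in; nothing more can be done
None
```

The job is done and handed in at about 51 s of the 152 s allowed. I moved the tin, glue bottle and can onto the mat and laid the plane sole down in the steel tray. Then I returned the can, glue and tin to the box in that order.

**Last checks:**
- **The three in the box:** all upright. By the top camera each is about 2 mm from its measured start, with the shift mostly along the row.
- **The plane:** it lies flat in the tray, aligned with it to within about 1° and about 2 mm from its centre.
- **Bystanders:** the hammer, tape measure and screwdriver look unmoved in the pictures. I did not re-measure their positions.
- **Forces:** the wrist force stayed below about 10 N at every reading printed at the end of a move, and the open gripper was clear of everything at hand-in.

No check failed. In the first check of the returned things, the arm partly hid the tin and glue from the top camera. I moved the arm aside and measured again before handing in.

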